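Load the comb carrier on the scale and screw on its cover

ROBOT

A 7-joint arm with a two-finger parallel gripper is mounted at the origin on the work surface. World frame = base frame: x ahead of the robot, y to its left, z up, the work surface at z = 0. Lengths are in m, angles in rad, forces in N, time in s.
With the tool pointing down it reaches from about 0.4 to 0.85 m from the base axis. Payload 10.4 kg.
Tool frame: the origin (TCP) lies between the finger pads; the fingertips stand 14 mm ahead of it and the grasp point (between the pads) lies 5 mm behind it; z points along the fingers, y is the direction in which the jaws open and shut (so a half turn about z gives the same grasp; the last joint's range is limited). The gripper opens to 87 mm and grips with 3 to 60 N. Pads are 19 mm wide; open, the fingers measure 117 mm over their backs; the gripper's body (75 mm by 190 mm) begins 51 mm behind the grasp point.
Start: joints at [-1.268, 0.332, -0.065, 1.46, 0.022, 1.35, -0.088], TCP at [0.2, 0.592, 0.237] pointing down, gripper open.
Joint ranges: [-2.6, 2.6], [-0.5, 2.12], [-1.47, 1.34], [0.16, 2.42], [-1.27, 4.41], [0.06, 2.06], [-2.6, 2.6]. Speed limits (rad/s): [2.22, 2.22, 2.79, 2.79, 3.14, 3.14, 3.14].

INTERFACE

Orientations are given as a unit quaternion [x, y, z, w].
In Python, from bench import readout, camera, calibration, order gives the robot as it stands.
- The arm moves only by the tool apply_moves, never from a script. Its argument "deltas" is a list of rows, each an object with "translation": the shift along the world's x, y, z in m, a list of three; "turn": the turn, a rotation vector about the world's x, y, z in rad, a list of three; "hand": the finger opening in m, from 0 to 0.087. A call has 1 to 5 rows; each row shifts and turns the pose as measured when the row begins; what a row does not reach is not made up. A row lasts 1/10 s, in which the tool goes at most 50 mm and 8.59 degrees, less where a joint would pass 70% of its speed; a pose out of reach is approached as far as the arm can. A call with a gripper value outside its range is refused whole. The fingers move at their own pace and stop on an object; "newtons" is the grip in N (left out, the last holds). Time passes only in rows, so rows that do not move let the fingers close. It gives the time, the measured TCP pose, the force and the opening at its end, in the units of the state.
- readout.read_state(): the state, without advancing time (a new reading comes with each control period).
- camera(name): name is "scene" or "top" or "wrist"; returns the picture (384x512x3 uint8, red, green, blue); there is no depth.
- calibration(name): a dict with "fx", "fy", "cx", "cy" (pixels), "extrinsics" (4x4, takes a point from world to camera coordinates). Camera axes: x right, y down, z forward; pixel columns grow to the right and rows downward; lengths in m; the calibration is good to about 2 mm. A picture is of the moment at which its call begins: read the wrist's pose just before it. calibration takes no time and is no camera call; for the wrist camera it gives the pose at the moment of the call.
- order.close_job(): hands the job in, once; it reports no verdict.
The state is a dict: "time": time; "joint_positions": joint angles; "joint_vel": joint speeds; "joint_torque": joint torques, N m; "ee_pos": TCP position; "eef_rot": TCP orientation; "ft_force": force on the tool from outside, world axes, zero at the start; "torque": the same for the moment, N m; "width": finger opening in m.
Only numpy, scipy, OpenCV 4.12 (cv2) and the standard library are available. Lean on these libraries where they do the work, as an engineer would, in place of code of your own. Each camera call takes 0.05 s, during which the arm holds its last target. There are 200 camera calls.

TASK

Set the round carrier on the scale so that its three ball feet settle fully into the three seats, then stand every comb frame that is out in a pocket of its own on the carrier, upright and down on the tray. Then put the clear cover over the carrier's post and screw it fully home: its thread start is out of sight, so turn it backward (counter-clockwise from above) until you feel it drop a little, then forward (clockwise) to the stop, lightly enough that the carrier stays settled in its seats. Leave the other things on the bench where they are.

Things in the scene. Friction and masses are not known exactly. Their poses are not given: they have to be found in the camera images.
- scale: Fixed white round weighing scale, 184 mm across, flat top 40 mm high, on it three steel seats 65 mm from its axis: a cone at its own +x, a V groove 120 degrees counter-clockwise, a flat pad at 240 degrees. The seats' flanks rise to 58 mm above the bench and catch a ball up to 5 mm off. Origin: centre of its underside, z up. Display on its -x side.
- carrier: Loose round aluminium tray, 196 mm across, 0.5 kg, on three steel ball feet (18 mm balls, 65 mm from the axis at 0, 120 and 240 degrees from its +x, all alike). Origin: on the axis, level with the bottoms of the feet; z up. Tray top at 20 mm. Seated, its origin is on the scale's axis, 46 mm above the scale's origin, at the scale's yaw or 120 degrees either way.
- tang (a point): On the carrier's axis 80 mm above its origin, in the steel tang on top of its post: 26 mm along the carrier's x by 16 mm along its y, free from 58 to 94 mm up. Lift the carrier by it.
- thread (a point): On the carrier's axis 46 mm above its origin, level with the top of the thread on the stiff black collar of its post (62 mm across, 26 to 51 mm up, with a tapered nose to 58 mm). Coarse right-hand thread with three starts 120 degrees apart; the angle of the starts differs each time and is not given.
- cover: Loose clear disc cover, 188 mm across, 0.3 kg, disc from 67 to 72 mm up, on three steel claws at 0, 120 and 240 degrees from its +x, 12 mm wide, 34 to 40 mm from the axis, with inward lugs 5 mm high at the bottom. Origin: on the axis, level with the claws' lower ends, on which it stands; z up. It goes over the post with 1.5 mm of play; heights below are of its origin over the carrier's.
- claws (a point): Centre of the claws' lower ends (the cover's origin). Set on the post they land on the thread at 46 mm (51 on a stop wall); forward it is blocked there. Turned backward 0 to 120 degrees (counter-clockwise from above) they sink a little, drop to 36 mm at the thread start and meet a wall; then about 75 degrees forward (clockwise) they run down to 30 mm and meet the stop: fully home.
- handle (a point): Centre of the cover's white bar handle, 89 mm above the cover's origin: 70 mm along the cover's x, 16 mm along its y, 72 to 106 mm up. The cover sinks by its own weight and turns with little torque, but only if free to sink: drive the handle with the fingers not quite closed, or ease the grip between turns.
- pocket0 (a point): Centre of a pocket, on the tray's top, 68 mm from the carrier's axis at 0 degrees from its +x. A frame stands here with its thickness along the radius, between steel fences 18 mm high that leave 46 mm along the radius and 74 mm across it.
- pocket1 (a point): Centre of a pocket, on the tray's top, 68 mm from the carrier's axis at 90 degrees from its +x. A frame stands here with its thickness along the radius, between steel fences 18 mm high that leave 46 mm along the radius and 74 mm across it.
- pocket2 (a point): Centre of a pocket, on the tray's top, 68 mm from the carrier's axis at 180 degrees from its +x. A frame stands here with its thickness along the radius, between steel fences 18 mm high that leave 46 mm along the radius and 74 mm across it.
- pocket3 (a point): Centre of a pocket, on the tray's top, 68 mm from the carrier's axis at 270 degrees from its +x. A frame stands here with its thickness along the radius, between steel fences 18 mm high that leave 46 mm along the radius and 74 mm across it.
- frame1: Mini comb frame: wooden frame with honeycomb, 66 mm long (x) by 38 mm thick (y) by 62 mm high, bottom-heavy, about 0.15 kg, standing upright. Origin: centre of its underside; z up. Two to four of them are out; an absent one reads None.
- frame2: Mini comb frame: wooden frame with honeycomb, 66 mm long (x) by 38 mm thick (y) by 62 mm high, bottom-heavy, about 0.15 kg, standing upright. Origin: centre of its underside; z up. Two to four of them are out; an absent one reads None.
- frame3: Mini comb frame: wooden frame with honeycomb, 66 mm long (x) by 38 mm thick (y) by 62 mm high, bottom-heavy, about 0.15 kg, standing upright. Origin: centre of its underside; z up. Two to four of them are out; an absent one reads None.
- frame4: Mini comb frame: wooden frame with honeycomb, 66 mm long (x) by 38 mm thick (y) by 62 mm high, bottom-heavy, about 0.15 kg, standing upright. Origin: centre of its underside; z up. Two to four of them are out; an absent one reads None.
- honey_jar: Honey jar, 66 mm across, 85 mm high. Bystander: leave alone. Origin: centre of its underside.
- soap_bottle: Green soap bottle, 60 mm across, 150 mm high. Bystander: leave alone. Origin: centre of its underside.
- mug: White mug, 80 mm across, 90 mm high. Bystander: leave alone. Origin: centre of its underside.
- sponge: Yellow sponge block, 100 x 65 x 30 mm. Bystander: leave alone. Origin: centre of its underside.
- hive_tool: Flat steel hive tool, about 210 mm long, 6 mm thick, lying. Bystander: leave alone. Origin: centre of its underside.
- bee_brush: Brush about 190 mm long, lying. Bystander: leave alone. Origin: centre of its underside.
- queen_cage: Small wooden queen cage, 80 x 35 x 18 mm. Bystander: leave alone. Origin: centre of its underside.
Things that resemble listed ones, but are neither listed nor needed, are in the scene too. Leave any blue or purple look-alike of the frame2 alone.

How it is judged:
On the way, in this order (a step that is already met when the one before it is completed fails the run):
1. the carrier's three feet are settled in the scale's seats, before any frame is in it (z of carrier in the frame of scale between 0.0435 and 0.0478 m and horizontal distance between carrier and scale below 0.004 m and angle between carrier's own z axis and vertical below 0.025 rad and height (world z) of each of frame1, frame2, frame3, frame4 below 0.05 m and linear speed of carrier below 0.02 m/s and contact force between the fingers and carrier below 0.1 N), for 0.2 s.
2. every frame that is out stands in a pocket of the carrier on the scale (z of carrier in the frame of scale between 0.0435 and 0.0478 m and horizontal distance between carrier and scale below 0.004 m and angle between carrier's own z axis and vertical below 0.025 rad and (distance between frame1 and pocket0 below 0.016 m or distance between frame1 and pocket1 below 0.016 m or distance between frame1 and pocket2 below 0.016 m or distance between frame1 and pocket3 below 0.016 m) and z of each of frame1, frame2, frame3, frame4 in the frame of carrier below 0.0225 m and angle between each of frame1, frame2, frame3, frame4's own z axis and vertical below 0.09 rad and (distance between frame2 and pocket0 below 0.016 m or distance between frame2 and pocket1 below 0.016 m or distance between frame2 and pocket2 below 0.016 m or distance between frame2 and pocket3 below 0.016 m) and (distance between frame3 and pocket0 below 0.016 m or distance between frame3 and pocket1 below 0.016 m or distance between frame3 and pocket2 below 0.016 m or distance between frame3 and pocket3 below 0.016 m) and (distance between frame4 and pocket0 below 0.016 m or distance between frame4 and pocket1 below 0.016 m or distance between frame4 and pocket2 below 0.016 m or distance between frame4 and pocket3 below 0.016 m) and contact force between the fingers and frame1 below 0.1 N and contact force between the fingers and frame2 below 0.1 N and contact force between the fingers and frame3 below 0.1 N and contact force between the fingers and frame4 below 0.1 N), for 0.2 s.
3. the cover's claws have dropped in at the thread start (z of cover in the frame of carrier between 0.033 and 0.0405 m and horizontal distance between cover and carrier below 0.007 m).
At the end, for the whole second after the job is handed in: carrier seated on the scale (46 mm up within 2, level within 0.025 rad, centred within 4 mm); each frame within 16 mm of a pocket site, on the tray, upright within 0.09 rad; cover turned home, less than 32.3 mm above the carrier origin (30 at the stop); all released and at rest (z of carrier in the frame of scale between 0.0435 and 0.0478 m and horizontal distance between carrier and scale below 0.004 m and angle between carrier's own z axis and vertical below 0.025 rad and (distance between frame1 and pocket0 below 0.016 m or distance between frame1 and pocket1 below 0.016 m or distance between frame1 and pocket2 below 0.016 m or distance between frame1 and pocket3 below 0.016 m) and z of each of frame1, frame2, frame3, frame4 in the frame of carrier below 0.0225 m and angle between each of frame1, frame2, frame3, frame4's own z axis and vertical below 0.09 rad and (distance between frame2 and pocket0 below 0.016 m or distance between frame2 and pocket1 below 0.016 m or distance between frame2 and pocket2 below 0.016 m or distance between frame2 and pocket3 below 0.016 m) and (distance between frame3 and pocket0 below 0.016 m or distance between frame3 and pocket1 below 0.016 m or distance between frame3 and pocket2 below 0.016 m or distance between frame3 and pocket3 below 0.016 m) and (distance between frame4 and pocket0 below 0.016 m or distance between frame4 and pocket1 below 0.016 m or distance between frame4 and pocket2 below 0.016 m or distance between frame4 and pocket3 below 0.016 m) and z of cover in the frame of carrier between 0.027 and 0.0323 m and horizontal distance between cover and carrier below 0.007 m and angle between cover's own z axis and vertical below 0.07 rad and linear speed of each of cover, carrier below 0.02 m/s); the robot touches nothing.
It fails at once if another thing on the bench is pushed more than 40 mm away (distance of any of honey_jar, soap_bottle, mug, sponge, hive_tool, bee_brush, queen_cage from where it was at the start of the episode above 0.04 m).
Of frame1, frame2, frame3, frame4 only 2 to 4 are there at a start; the rules pass over those that are not, and their reading is None.
At some moment in a run one of frame1, frame2, frame3, frame4 may be knocked a few centimetres aside while the robot is not near it.
Once in a run the grip may slacken for a moment while it holds something.
It also fails if it takes over 192 s, if anything falls off the work surface, if the arm or the gripper's body presses on something with over 40 N, if the wrist force passes 120 N, or if a joint passes its speed limit or range.

## Working session

There is one attempt and no reset: what is moved stays moved. The work goes in short steps, Python scripts to look and compute and a tool call to move; the robot and the scene stay as the last step left them, time stands still between calls to the robot, and variables do not carry over. Pictures are saved under pics/ and viewed, about 12 in all and at most 16, crops included, and the job is handed in when it is done.

Besides the shell and the picture viewer there is one more tool, called after "Call:" as name([rows], argument=value, ...), one row to a line, values as JSON. apply_moves: Moves the arm, as the interface text tells. Its arguments: {"type":"object","properties":{"deltas":{"type":"array","items":{"type":"object","properties":{"translation":{"type":"array","items":{"type":"number"}},"turn":{"type":"array","items":{"type":"number"}},"hand":{"type":"number"}}}},"newtons":{"type":"number"}},"required":["deltas"]}

```bash
mkdir -p pics; cat > h.py <<'E'
import numpy as np, cv2
from bench import readout, camera, calibration, order
def save(name,fn,crop=None,scale=1):
    im=camera(name)[:,:,::-1].copy()
    cv2.imwrite('pics/raw_'+fn+'.png',im)
    show(im,fn,crop,scale)
def show(im,fn,crop=None,scale=1):
    if crop: x0,y0,x1,y1=crop; im=im[y0:y1,x0:x1]
    if scale!=1: im=cv2.resize(im,None,fx=scale,fy=scale,interpolation=cv2.INTER_CUBIC)
    cv2.imwrite('pics/'+fn+'.png',im)
def ray(c,u,v,z):
    E=np.array(c['extrinsics']);R=E[:3,:3];t=E[:3,3]
    o=-R.T@t; d=R.T@np.array([(u-c['cx'])/c['fx'],(v-c['cy'])/c['fy'],1])
    return o+d*(z-o[2])/d[2]
def proj(c,p):
    E=np.array(c['extrinsics']);q=E[:3,:3]@np.array(p)+E[:3,3]
    return np.array([c['fx']*q[0]/q[2]+c['cx'],c['fy']*q[1]/q[2]+c['cy']])
def st():
    s=readout.read_state(); print(s['time'],np.round(s['ee_pos'],4),np.round(s['eef_rot'],3),np.round(s['ft_force'],2),np.round(s['torque'],2),s['width']); return s
E
python3 - <<'E'
from h import *
st()
a=camera('top')[:,:,::-1];b=camera('scene')[:,:,::-1]
cv2.imwrite('pics/raw_t0.png',a);cv2.imwrite('pics/raw_s0.png',b)
show(a,'t0',None,1.56);show(b,'s0',None,1.56)
for n in('top','scene','wrist'):
    c=calibration(n);print(n,c['fx'],c['cx'],c['cy'],np.round(np.array(c['extrinsics']),4).tolist())
E
```

```text
0.0 [0.1999 0.5918 0.2357] [ 0.162  0.987 -0.001 -0.   ] [-0.4  -0.63 -0.4 ] [-0.03  0.02  0.01] 0.08693256650002619
top 463.2276312071116 259.22284516495785 191.02479380071995 [[0.0071, -0.9999, 0.0114, 0.0031], [-0.9931, -0.0084, -0.1169, 0.4995], [0.117, -0.0105, -0.9931, 1.3364], [0.0, 0.0, 0.0, 1.0]]
scene 445.33195952682786 255.3453426559192 193.02119508001803 [[0.1333, 0.9909, -0.0183, -0.0966], [0.7334, -0.1111, -0.6707, -0.3131], [-0.6666, 0.076, -0.7415, 1.4686], [0.0, 0.0, 0.0, 1.0]]
wrist 284.80561248346066 253.84507850369286 194.48134334508208 [[0.3201, 0.9474, -0.002, -0.6238], [0.9174, -0.3095, 0.2502, -0.0312], [0.2364, -0.0819, -0.9682, 0.3892], [0.0, 0.0, 0.0, 1.0]]
```

View pics/t0.png

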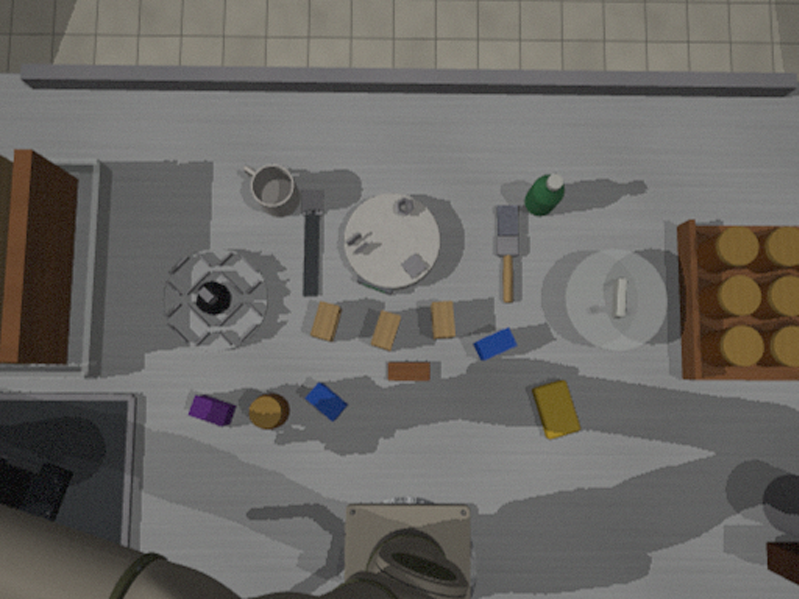

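View pics/s0.png

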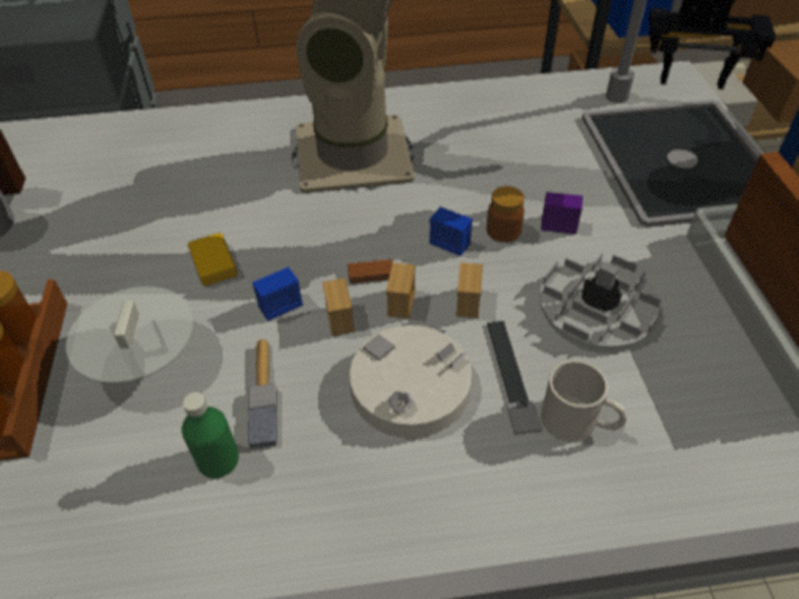

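Top view: carrier at about (212,297), scale (391,241) with cone (404,205), V (358,240) and pad (415,265), three wooden frames at (325,322), (386,330) and (443,320), and cover handle (620,298). The blue and purple blocks are look-alikes. I'll enlarge it.

```bash
python3 - <<'E'
from h import *
a=cv2.imread('pics/raw_t0.png')
f=lambda x0,y0,x1,y1,s:cv2.resize(a[y0:y1,x0:x1],None,fx=s,fy=s,interpolation=cv2.INTER_CUBIC)
m=np.zeros((590,800,3),np.uint8)
m[:320,:320]=f(98,150,178,230,4); m[:320,325:645]=f(212,115,292,195,4)
m[325:585,:560]=f(192,185,304,237,5); m[325:585,565:800]=f(371,165,418,217,5)
cv2.imwrite('pics/m0.png',m)
c=calibration('top')
for n,u,v,z in(('tang',210,296,.09),('scale',391,241,.04),('cone',404,205,.05),('V',358,240,.05),('pad',415,265,.05),('f1',325,322,.05),('f2',386,330,.05),('f3',443,320,.05),('handle',620,298,.1)):
    print(n,np.round(ray(c,u/1.5625,v/1.5625,z),3))
w=calibration('wrist');E=np.array(w['extrinsics']);print('wristcam pos',-E[:3,:3].T@E[:3,3])
E
```

```text
tang [0.494 0.358 0.09 ]
scale [0.607 0.034 0.04 ]
cone [0.675 0.01  0.05 ]
V [0.607 0.096 0.05 ]
pad [ 0.56  -0.011  0.05 ]
f1 [0.452 0.155 0.05 ]
f2 [0.438 0.042 0.05 ]
f3 [ 0.457 -0.063  0.05 ]
handle [ 0.495 -0.378  0.1  ]
wristcam pos [0.13634528 0.61315303 0.38337015]
```

View pics/m0.png

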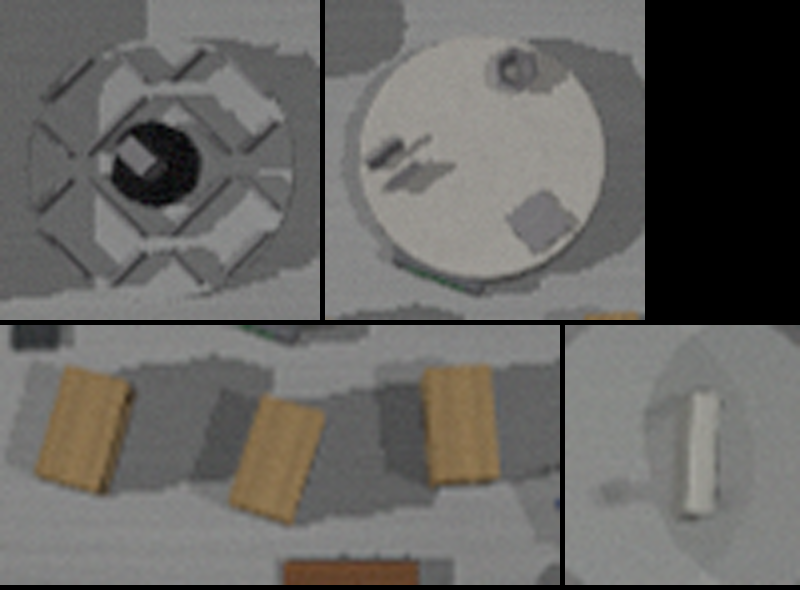

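Call:
apply_moves([
  {"translation": [0, 0, -0.034], "turn": [0, 0, -0.14], "hand": 0.05},
  {"translation": [0, 0, -0.034], "turn": [0, 0, -0.14], "hand": 0.05},
  {"translation": [0, 0, -0.034], "turn": [-0.08, -0.115, 0], "hand": 0.05},
  {"translation": [0, 0, -0.034], "turn": [-0.08, -0.115, 0], "hand": 0.05},
  {"translation": [0, 0, -0.034], "turn": [-0.08, -0.115, 0], "hand": 0.05},
])

```text
time: 0.6
ee_pos: [0.209, 0.5923, 0.0684]
eef_rot: [0.302, 0.929, -0.056, 0.206]
ft_force: [0.0, -0.1, -1.0]
width: 0.0556
```

Call:
apply_moves([
  {"translation": [0, 0, 0], "turn": [-0.08, -0.115, 0], "hand": 0.05},
  {"translation": [0, 0, 0], "turn": [0, 0, 0], "hand": 0.05},
])

```text
time: 0.8
ee_pos: [0.2035, 0.5903, 0.0604]
eef_rot: [0.291, 0.913, -0.081, 0.276]
ft_force: [-1.2, 0.4, -0.1]
width: 0.051
```

```bash
python3 - <<'E'
from h import *
st(); c=calibration('wrist'); save('wrist','w1')
im=cv2.imread('pics/raw_w1.png'); u,v=proj(c,[.494,.358,.01]); print(u,v)
x0=int(np.clip(u-130,0,252));y0=int(np.clip(v-70,0,224))
show(im,'w1',(x0,y0,x0+260,y0+160),3);print(x0,y0)
for yaw in(42,222):
  for k in range(3):
    a=np.radians(yaw+120*k); print(yaw,k,(proj(c,[.494+.065*np.cos(a),.358+.065*np.sin(a),.009])-[x0,y0])*3)
E
```

```text
0.8 [0.2035 0.5903 0.0604] [ 0.291  0.913 -0.081  0.276] [-1.22  0.36 -0.07] [0.36 0.64 0.01] 0.050974322914590316
239.57412388629328 340.5194080217111
109 224
42 0 [505.4479734  353.51117464]
42 1 [348.42913772 311.53958032]
42 2 [319.75524572 372.16193137]
222 0 [272.45638124 341.35739756]
222 1 [427.31079018 377.1507929 ]
222 2 [475.3614332  319.04062655]
```

View pics/w1.png

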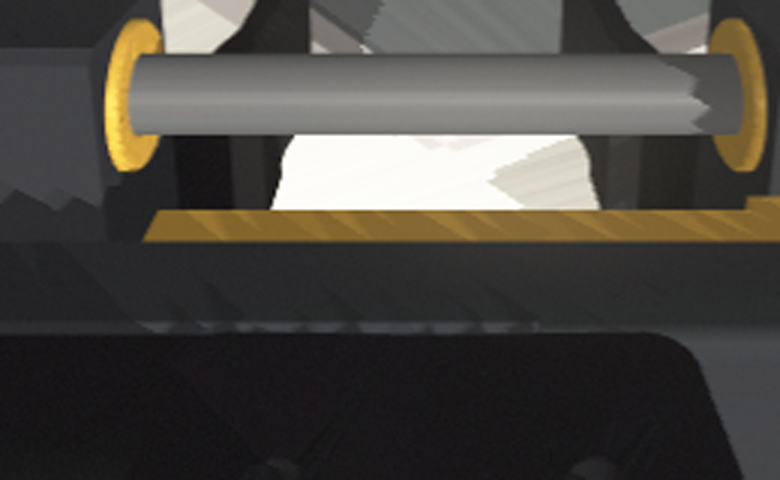

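Call:
apply_moves([
  {"translation": [0, 0, 0.01], "turn": [-0.08, -0.115, 0], "hand": 0.087},
  {"translation": [0, 0, 0.01], "turn": [-0.08, -0.115, 0], "hand": 0.087},
  {"translation": [0, 0, 0.01], "turn": [-0.08, -0.115, 0], "hand": 0.087},
  {"translation": [0, 0, 0], "turn": [0, 0, 0], "hand": 0.087},
])

```text
time: 1.25
ee_pos: [0.2139, 0.5884, 0.0968]
eef_rot: [0.273, 0.834, -0.136, 0.459]
ft_force: [-1.7, 0.3, -0.3]
width: 0.0747
```

```bash
python3 - <<'E'
from h import *
st(); c=calibration('wrist'); save('wrist','w2')
im=cv2.imread('pics/raw_w2.png'); u,v=proj(c,[.494,.358,.01]); print(u,v)
x0,y0=140,150
show(im,'w2',(x0,y0,x0+260,y0+180),3)
for yaw in(42,222):
  for k in range(3):
    a=np.radians(yaw+120*k); print(yaw,k,(proj(c,[.494+.065*np.cos(a),.358+.065*np.sin(a),.009])-[x0,y0])*3)
E
```

```text
1.25 [0.2139 0.5884 0.0968] [ 0.273  0.834 -0.136  0.459] [-1.72  0.3  -0.32] [0.55 0.92 0.01] 0.07473492291575876
239.62954066100127 227.24471013623327
42 0 [399.63401067 232.49488565]
42 1 [258.00707879 207.67263317]
42 2 [237.10182684 246.33075472]
222 0 [192.75589586 227.67287107]
222 1 [331.56654611 248.12124522]
222 2 [372.17392423 210.94389082]
```

View pics/w2.png

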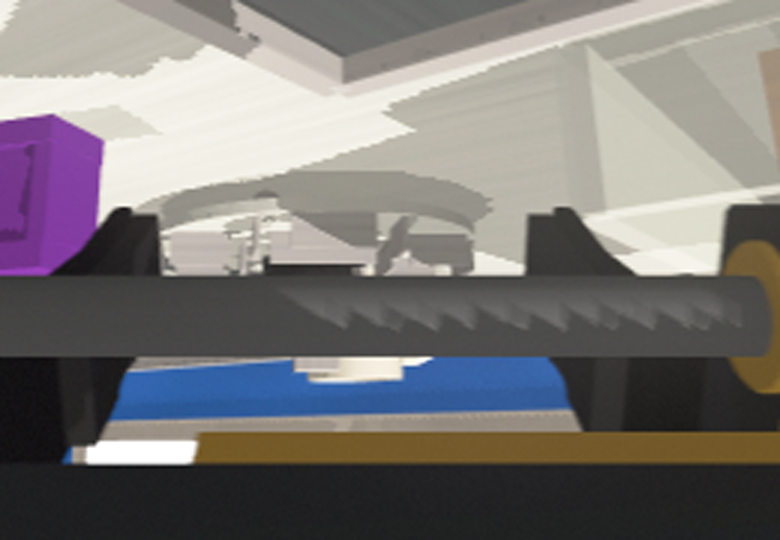

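```bash
python3 - <<'E'
from h import *
im=cv2.imread('pics/raw_w2.png')[195:245,185:310]
im=cv2.convertScaleAbs(im,alpha=1.5,beta=-60)
show(im,'w3',None,6)
E
```

```text
(no output)
```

View pics/w3.png

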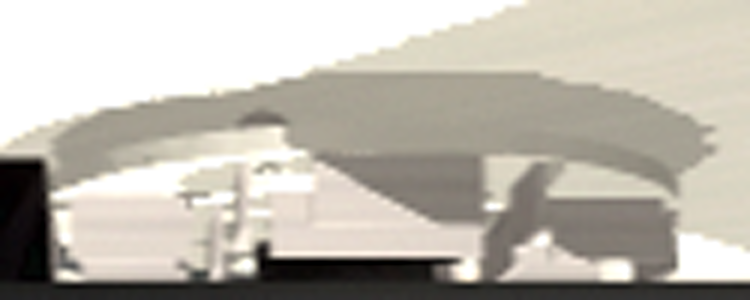

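```bash
cat >> h.py <<'E'
from scipy.spatial.transform import Rotation as Ro
def down(jaw):
    t=np.radians(jaw+90); return Ro.from_matrix([[np.cos(t),np.sin(t),0],[np.sin(t),-np.cos(t),0],[0,0,-1]])
def goal(p,jaw):
    s=st(); d=np.array(p)-s['ee_pos']; r=(down(jaw)*Ro.from_quat(s['eef_rot']).inv()).as_rotvec()
    n=int(np.ceil(max(np.linalg.norm(d)/.05,np.linalg.norm(r)/.149)))
    print('jaw goal',jaw,'d',np.round(d,4),'r',np.round(r,4),'n',n,'per row',np.round(d/n,4),np.round(r/n,4),'joints',np.round(s['joint_positions'],2))
E
python3 - <<'E'
from h import *
c=calibration('top')
print(ray(c,136.7,191,.05),ray(c,138,191.8,.02),ray(c,132.2,188,.094))
goal([.50,.355,.25],132)
E
```

```text
[0.49413716 0.36179968 0.05      ] [0.49525437 0.36552501 0.02      ] [0.49740354 0.36346526 0.094     ]
1.3 [0.216  0.5885 0.0983] [ 0.275  0.835 -0.135  0.457] [ 1.52 -0.3   1.39] [0.52 0.85 0.02] 0.07866304426629983
jaw goal 132 d [ 0.284  -0.2335  0.1517] r [-0.0849  1.0669  1.2484] n 12 per row [ 0.0237 -0.0195  0.0126] [-0.0071  0.0889  0.104 ] joints [-1.76  0.86  0.17  1.3   0.61  1.66 -0.84]
```

Call:
apply_moves([
  {"translation": [0.01, -0.01, 0.035], "turn": [-0.007, 0.089, 0.104], "hand": 0.05},
  {"translation": [0.01, -0.01, 0.035], "turn": [-0.007, 0.089, 0.104], "hand": 0.05},
  {"translation": [0.02, -0.02, 0.035], "turn": [-0.007, 0.089, 0.104], "hand": 0.05},
  {"translation": [0.03, -0.02, 0.03], "turn": [-0.007, 0.089, 0.104], "hand": 0.05},
  {"translation": [0.03, -0.025, 0.01], "turn": [-0.007, 0.089, 0.104], "hand": 0.05},
])

```text
time: 1.8
ee_pos: [0.3215, 0.4982, 0.2395]
eef_rot: [-0.002, 0.958, -0.079, 0.277]
ft_force: [1.9, 0.4, -0.1]
width: 0.055
```

Call:
apply_moves([
  {"translation": [0.03, -0.025, 0.01], "turn": [-0.007, 0.089, 0.104], "hand": 0.05},
  {"translation": [0.03, -0.025, 0], "turn": [-0.007, 0.089, 0.104], "hand": 0.05},
  {"translation": [0.03, -0.025, 0], "turn": [-0.007, 0.089, 0.104], "hand": 0.05},
  {"translation": [0.03, -0.025, 0], "turn": [-0.007, 0.089, 0.104], "hand": 0.05},
  {"translation": [0.03, -0.025, 0], "turn": [-0.007, 0.089, 0.104], "hand": 0.05},
])

```text
time: 2.3
ee_pos: [0.4549, 0.3863, 0.2625]
eef_rot: [-0.211, 0.971, -0.015, 0.108]
ft_force: [0.0, 1.5, 0.0]
width: 0.0503
```

Call:
apply_moves([
  {"translation": [0.03, -0.02, 0], "turn": [-0.007, 0.089, 0.104], "hand": 0.05},
  {"translation": [0.0, 0, 0], "turn": [-0.007, 0.089, 0.104], "hand": 0.05},
])

```text
time: 2.5
ee_pos: [0.4865, 0.362, 0.269]
eef_rot: [-0.298, 0.954, 0.012, 0.034]
ft_force: [-0.3, -0.2, 0.0]
width: 0.0502
```

```bash
python3 - <<'E'
from h import *
goal([.495,.362,.23],132)
E
```

```text
2.5 [0.4865 0.362  0.269 ] [-0.298  0.954  0.012  0.034] [-0.25 -0.23  0.01] [0.01 0.17 0.03] 0.050157369543863836
jaw goal 132 d [ 0.0085 -0.     -0.039 ] r [-0.0472  0.0539  0.1266] n 1 per row [ 0.0085 -0.     -0.039 ] [-0.0472  0.0539  0.1266] joints [-0.95  0.22  0.28  1.55 -0.06  1.31  1.51]
```

Call:
apply_moves([
  {"translation": [0.008, 0, -0.035], "turn": [-0.047, 0.054, 0.126], "hand": 0.05},
  {"translation": [0, 0, 0], "turn": [0, 0, 0], "hand": 0.05},
])

```text
time: 2.7
ee_pos: [0.5019, 0.3557, 0.2385]
eef_rot: [-0.354, 0.935, 0.006, 0.005]
ft_force: [-0.9, 0.1, -1.3]
width: 0.0502
```

```bash
python3 - <<'E'
from h import *
goal([.495,.362,.09],132); c=calibration('wrist'); save('wrist','w4',None,1.5)
print(proj(c,[.495,.362,.094]),proj(c,[.495,.362,.02]))
E
```

```text
2.7 [0.5019 0.3557 0.2385] [-0.354  0.935  0.006  0.005] [-0.88  0.1  -1.34] [ 0.09  0.14 -0.04] 0.05020360326364702
jaw goal 132 d [-0.0069  0.0063 -0.1485] r [-0.0149  0.0043  0.0083] n 3 per row [-0.0023  0.0021 -0.0495] [-0.005   0.0014  0.0028] joints [-0.9   0.3   0.27  1.51 -0.09  1.33  1.67]
[262.69088752 184.99614196] [260.54162393 171.91312542]
```

View pics/w4.png

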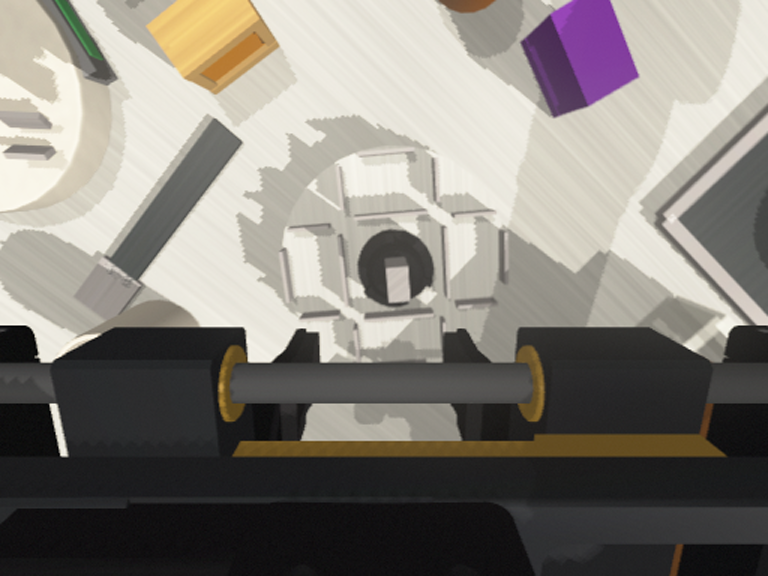

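```bash
python3 - <<'E'
from h import *
c=calibration('wrist')
print(ray(c,265.5,189.3,.094),ray(c,263.3,177.3,.048))
a=ray(c,387/1.5,265/1.5,.094)-ray(c,386/1.5,303/1.5,.094);print(np.degrees(np.arctan2(a[1],a[0])))
a=ray(c,357/1.5,151/1.5,.038)-ray(c,414/1.5,151/1.5,.038);print(np.degrees(np.arctan2(a[1],a[0])))
im=cv2.imread('pics/raw_w4.png'); show(im,'w5',(180,90,345,240),4.8)
E
```

```text
[0.49932787 0.36927107 0.094     ] [0.49730636 0.36672969 0.048     ]
-140.01686802925605
-48.74565007683655
```

View pics/w5.png

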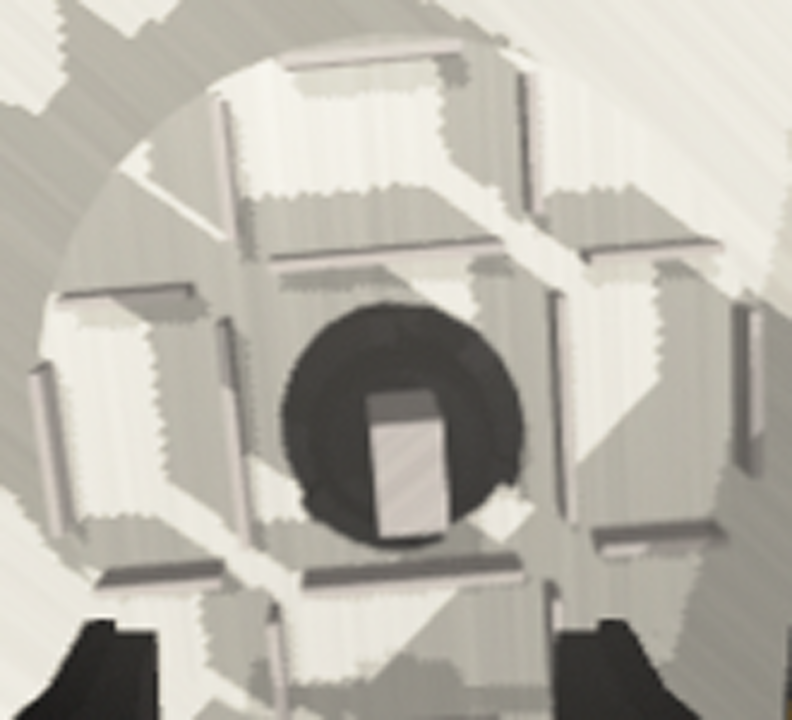

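```bash
python3 - <<'E'
from h import *
c=calibration('wrist')
q=[ray(c,u/4.8+180,v/4.8+90,.094)[:2] for u,v in((370,422),(440,417),(450,533),(378,538))]
q=np.array(q); print(q.mean(0),[np.linalg.norm(q[i]-q[(i+1)%4]) for i in range(4)])
d=(q[0]+q[1]-q[2]-q[3]); x=np.degrees(np.arctan2(d[1],d[0]))%180; d=(q[0]+q[3]-q[1]-q[2]); y=np.degrees(np.arctan2(d[1],d[0]))%180; print('tang x',x,'y',y)
# fences long lines z~.038
for a,b in(((272,262),(500,243)),((305,580),(522,570)),((225,320),(243,545)),((557,295),(572,518))):
    d=ray(c,a[0]/4.8+180,a[1]/4.8+90,.038)-ray(c,b[0]/4.8+180,b[1]/4.8+90,.038); print(np.degrees(np.arctan2(d[1],d[0]))%180)
goal([.4985,.3685,.14],135)
E
```

```text
[0.49971951 0.36936495] [np.float64(0.015467796594752874), np.float64(0.026867136370532063), np.float64(0.01628873442160744), np.float64(0.026839296361982592)]
tang x 46.147385795849885 y 135.29071243139617
135.9053232390846
133.87633951162852
44.34639764195677
47.37341313017873
2.75 [0.5031 0.356  0.243 ] [-0.352  0.936  0.007  0.008] [ 1.08 -0.58  2.77] [-0.   -0.01  0.02] 0.05014980795889057
jaw goal 135 d [-0.0046  0.0125 -0.103 ] r [-0.0198  0.0098  0.0657] n 3 per row [-0.0015  0.0042 -0.0343] [-0.0066  0.0033  0.0219] joints [-0.91  0.29  0.27  1.51 -0.09  1.33  1.67]
```

Call:
apply_moves([
  {"translation": [-0.0015, 0.0045, -0.035], "turn": [-0.007, 0.003, 0.024], "hand": 0.05},
  {"translation": [-0.0015, 0.0045, -0.035], "turn": [-0.007, 0.003, 0.024], "hand": 0.05},
  {"translation": [-0.0015, 0.0045, -0.035], "turn": [-0.007, 0.003, 0.024], "hand": 0.05},
  {"translation": [0, 0, 0], "turn": [0, 0, 0], "hand": 0.05},
])

```text
time: 3.15
ee_pos: [0.5041, 0.3687, 0.1502]
eef_rot: [-0.377, 0.926, 0.009, 0.015]
ft_force: [-0.7, -0.1, 0.8]
width: 0.0498
```

```bash
python3 - <<'E'
from h import *
goal([.499,.369,.077],135.6)
E
```

```text
3.15 [0.5041 0.3687 0.1502] [-0.377  0.926  0.009  0.015] [-0.73 -0.11  0.79] [0.04 0.12 0.01] 0.04983908258857889
jaw goal 135.6 d [-0.0051  0.0003 -0.0732] r [-0.028   0.0219  0.0225] n 2 per row [-0.0025  0.0002 -0.0366] [-0.014   0.0109  0.0113] joints [-0.9   0.37  0.25  1.62 -0.11  1.14  1.72]
```

Call:
apply_moves([
  {"translation": [-0.003, 0, -0.03], "turn": [-0.014, 0.011, 0.011], "hand": 0.05},
  {"translation": [-0.002, 0, -0.02], "turn": [-0.014, 0.011, 0.011], "hand": 0.05},
  {"translation": [0, 0, 0], "turn": [0, 0, 0], "hand": 0.05},
])

```text
time: 3.45
ee_pos: [0.5029, 0.3699, 0.1102]
eef_rot: [-0.383, 0.924, 0.004, 0.008]
ft_force: [-0.3, 0.1, 0.8]
width: 0.0502
```

```bash
python3 - <<'E'
from h import *
goal([.499,.369,.077],135.6)
E
```

```text
3.45 [0.5029 0.3699 0.1102] [-0.383  0.924  0.004  0.008] [-0.29  0.11  0.77] [0.04 0.09 0.03] 0.05024682509077071
jaw goal 135.6 d [-0.0039 -0.0009 -0.0332] r [-0.0143  0.0119  0.0092] n 1 per row [-0.0039 -0.0009 -0.0332] [-0.0143  0.0119  0.0092] joints [-0.9   0.42  0.24  1.64 -0.11  1.08  1.73]
```

Call:
apply_moves([
  {"translation": [-0.004, -0.001, -0.02], "turn": [-0.014, 0.012, 0.009], "hand": 0.045},
  {"translation": [-0.001, 0, -0.018], "turn": [-0.005, 0.004, 0.003], "hand": 0.045},
  {"translation": [0, 0, 0], "turn": [0, 0, 0], "hand": 0.045},
])

```text
time: 3.75
ee_pos: [0.5004, 0.3702, 0.0761]
eef_rot: [-0.388, 0.922, 0.0, 0.001]
ft_force: [-0.4, -0.5, -0.5]
width: 0.0453
```

```bash
python3 - <<'E'
from h import *
goal([.499,.369,.077],135.6)
E
```

```text
3.75 [0.5004 0.3702 0.0761] [-0.388  0.922  0.     0.001] [-0.41 -0.54 -0.47] [ 0.03  0.07 -0.03] 0.04531501179037459
jaw goal 135.6 d [-0.0014 -0.0012  0.0009] r [-0.0014  0.0019  0.    ] n 1 per row [-0.0014 -0.0012  0.0009] [-0.0014  0.0019  0.    ] joints [-0.9   0.46  0.24  1.66 -0.12  1.04  1.74]
```

Call:
apply_moves([
  {"translation": [-0.0014, -0.0012, 0], "turn": [0, 0, 0], "hand": 0.02},
  {"translation": [0, 0, 0], "turn": [0, 0, 0], "hand": 0.005},
  {"translation": [0, 0, 0], "turn": [0, 0, 0], "hand": 0.0},
  {"translation": [0, 0, 0], "turn": [0, 0, 0], "hand": 0.0},
  {"translation": [0, 0, 0], "turn": [0, 0, 0], "hand": 0.0},
], newtons=60)

```text
time: 4.25
ee_pos: [0.4999, 0.3698, 0.0784]
eef_rot: [-0.387, 0.922, 0.001, 0.003]
ft_force: [-0.9, 0.2, -2.6]
width: 0.0157
```

Call:
apply_moves([
  {"translation": [0, 0, 0.03], "turn": [0, 0, 0], "hand": 0.0},
  {"translation": [0, 0, 0.04], "turn": [0, 0, 0], "hand": 0.0},
  {"translation": [0, 0, 0.04], "turn": [0, 0, 0], "hand": 0.0},
  {"translation": [0, 0, 0.03], "turn": [0, 0, 0], "hand": 0.0},
  {"translation": [0, 0, 0], "turn": [0, 0, 0], "hand": 0.0},
])

```text
time: 4.75
ee_pos: [0.496, 0.3661, 0.2173]
eef_rot: [-0.387, 0.922, -0.001, -0.003]
ft_force: [1.2, 0.8, -6.8]
width: 0.0155
```

```bash
python3 - <<'E'
from h import *
goal([.607,.034,.25],70)
save('wrist','w6',(60,20,460,250),2)
E
```

```text
4.75 [0.496  0.3661 0.2173] [-0.387  0.922 -0.001 -0.003] [ 1.22  0.79 -6.85] [ 0.26 -0.17 -0.02] 0.01554581673127113
jaw goal 70 d [ 0.111  -0.3321  0.0327] r [ 0.0019 -0.0069 -1.1437] n 8 per row [ 0.0139 -0.0415  0.0041] [ 0.0002 -0.0009 -0.143 ] joints [-0.92  0.33  0.26  1.52 -0.08  1.31  1.72]
```

View pics/w6.png

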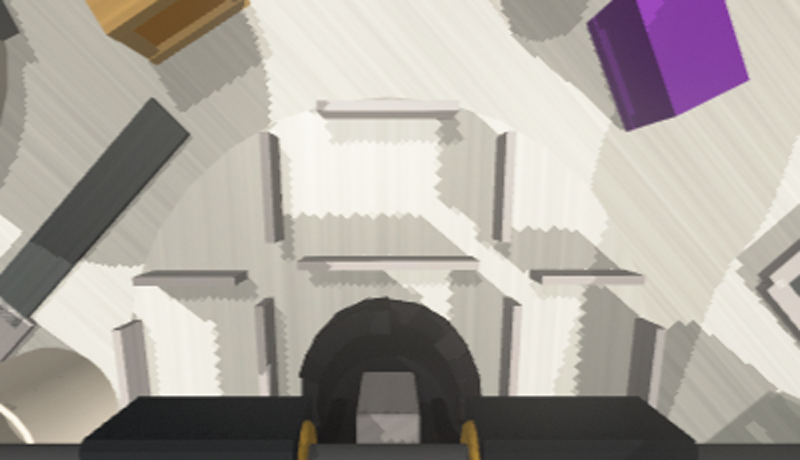

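Call:
apply_moves([
  {"translation": [0.036, -0.028, 0.015], "turn": [0, 0, 0], "hand": 0.0},
  {"translation": [0.036, -0.028, 0.015], "turn": [0, 0, 0], "hand": 0.0},
  {"translation": [0.036, -0.028, 0.0], "turn": [0, 0, 0], "hand": 0.0},
  {"translation": [0.036, -0.028, 0], "turn": [0, 0, 0], "hand": 0.0},
  {"translation": [0.036, -0.028, 0], "turn": [0, 0, 0], "hand": 0.0},
])

```text
time: 5.3
ee_pos: [0.6694, 0.2279, 0.2312]
eef_rot: [-0.395, 0.919, -0.0, -0.014]
ft_force: [0.9, 0.4, -6.5]
width: 0.0154
```

Call:
apply_moves([
  {"translation": [0.036, -0.028, 0], "turn": [0, 0, 0], "hand": 0.0},
  {"translation": [0.02, -0.015, 0], "turn": [0, 0, 0], "hand": 0.0},
  {"translation": [0, 0, 0], "turn": [0, 0, 0], "hand": 0.0},
  {"translation": [0, 0, 0], "turn": [0, 0, 0], "hand": 0.0},
])

```text
time: 5.7
ee_pos: [0.7281, 0.1726, 0.2146]
eef_rot: [-0.39, 0.921, -0.002, -0.024]
ft_force: [-0.1, 1.1, -5.8]
width: 0.0157
```

```bash
python3 - <<'E'
from h import *
goal([.607,.034,.25],70)
c=calibration('wrist');save('wrist','w7',(100,0,400,220),2.6)
ct=calibration('top')
P=ray(ct,251.5,154.4,.04);print(P,ray(ct,260,132,.056),ray(ct,266.25,170.5,.046))
print((proj(c,[P[0],P[1],.04])-[100,0])*2.6)
E
```

```text
5.7 [0.7281 0.1726 0.2146] [-0.39   0.921 -0.002 -0.024] [-0.09  1.14 -5.84] [ 0.27 -0.02 -0.06] 0.01565780191897368
jaw goal 70 d [-0.1211 -0.1386  0.0354] r [-0.0047 -0.0509 -1.1501] n 8 per row [-0.0151 -0.0173  0.0044] [-0.0006 -0.0064 -0.1438] joints [-0.49  0.68  0.35  1.05 -0.21  1.49  2.19]
[0.60688251 0.03062649 0.04      ] [0.67073451 0.00618167 0.056     ] [ 0.55819165 -0.01302161  0.046     ]
[366.30703101  26.52742316]
```

View pics/w7.png

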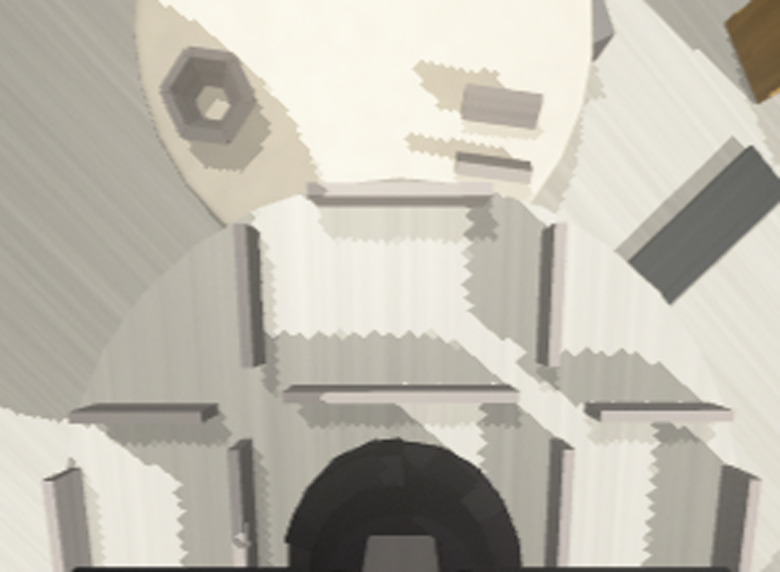

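```bash
python3 - <<'E'
from h import *
c=calibration('wrist')
f=lambda u,v,z: ray(c,u/2.6+100,v/2.6,z)[:2]
C=f(210,94,.057);Ch=f(212,103,.046);V=(f(503,105,.055)+f(494,166,.055))/2;Vd=f(502,86,.058)-f(457,86,.058)
print('cone',C,Ch,'V',V,'dist',np.linalg.norm(C-V),'want .1126')
for a in (-26,-24,-22,-20,-18,-16):
    A=np.radians(a); print(a,C-.065*np.array([np.cos(A),np.sin(A)]),V-.065*np.array([np.cos(A+2.0944),np.sin(A+2.0944)]))
d=V-C; print('yaw from line',np.degrees(np.arctan2(d[1],d[0]))-150)
P=np.array([.6069,.0306]);print('yaw from cone w/ disc centre',np.degrees(np.arctan2(*(C-P)[::-1])))
# disc outline left/right in crop at z .04
print(f(136,30,.04),f(592,30,.04), f(165,140,.04), f(560,170,.04))
E
```

```text
cone [0.66962709 0.01079349] [0.6707927  0.00941476] V [0.60000587 0.09736601] dist 0.11109417016948268 want .1126
-26 [0.61120548 0.03928762] [0.60454036 0.03252437]
-24 [0.61024664 0.03723138] [0.60680054 0.03272212]
-22 [0.60936014 0.03514292] [0.60905244 0.03299863]
-20 [0.60854707 0.0330248 ] [0.61129332 0.03335356]
-18 [0.60780842 0.0308796 ] [0.61352044 0.03378648]
-16 [0.60714508 0.02870992] [0.6157311  0.03429686]
yaw from line -21.193917711118132
yaw from cone w/ disc centre -17.523865640401915
[ 0.67263192 -0.03139571] [0.54273659 0.09314778] [0.69420006 0.0034511 ] [0.58632301 0.12309714]
```

```bash
python3 - <<'E'
from h import *
s=readout.read_state();c=calibration('wrist');E=np.array(c['extrinsics'])
R=Ro.from_quat(s['eef_rot']).as_matrix();p=s['ee_pos']
o=-E[:3,:3].T@E[:3,3]
def tool(u,v,zc): # point at carrier height zc -> tool z = .0784-zc
    d=E[:3,:3].T@np.array([(u/2.6+100-c['cx'])/c['fx'],(v/2.6-c['cy'])/c['fy'],1])
    O=R.T@(o-p);D=R.T@d; return O+D*(.0784-zc-O[2])/D[2]
print('collar arc',tool(403,439,.051),'want x .031')
print('fence tops', tool(400,183,.038),tool(400,386,.038))
print('tray edge L,R',tool(100,370,.020),tool(735,400,.020),np.linalg.norm(tool(100,370,.02)[:2]))
goal([.6085,.033,.25],69.5)
E
```

```text
collar arc [ 0.03924553 -0.00039005  0.0274    ] want x .031
fence tops [ 0.09800667 -0.0011035   0.0404    ] [ 0.05057738 -0.00110952  0.0404    ]
tray edge L,R [ 0.05327746 -0.08341569  0.0584    ] [0.04506613 0.09167377 0.0584    ] 0.09897810405127576
5.75 [0.7278 0.1724 0.2141] [-0.39   0.921 -0.002 -0.025] [ 0.33 -1.   -7.76] [0.12 0.09 0.03] 0.015692849800306958
jaw goal 69.5 d [-0.1193 -0.1394  0.0359] r [-0.0049 -0.052  -1.1588] n 8 per row [-0.0149 -0.0174  0.0045] [-0.0006 -0.0065 -0.1448] joints [-0.49  0.68  0.35  1.05 -0.21  1.49  2.19]
```

Call:
apply_moves([
  {"translation": [-0.016, -0.019, 0.01], "turn": [-0.001, -0.007, -0.145], "hand": 0.0},
  {"translation": [-0.016, -0.019, 0.01], "turn": [-0.001, -0.007, -0.145], "hand": 0.0},
  {"translation": [-0.016, -0.019, 0.01], "turn": [-0.001, -0.007, -0.145], "hand": 0.0},
  {"translation": [-0.016, -0.019, 0.0], "turn": [-0.001, -0.007, -0.145], "hand": 0.0},
  {"translation": [-0.016, -0.019, 0], "turn": [-0.001, -0.007, -0.145], "hand": 0.0},
])

```text
time: 6.25
ee_pos: [0.6403, 0.0856, 0.2368]
eef_rot: [-0.033, 0.999, 0.002, -0.012]
ft_force: [0.6, -0.4, -6.5]
width: 0.016
```

Call:
apply_moves([
  {"translation": [-0.015, -0.018, 0], "turn": [-0.001, -0.007, -0.145], "hand": 0.0},
  {"translation": [-0.015, -0.018, 0], "turn": [-0.001, -0.007, -0.145], "hand": 0.0},
  {"translation": [-0.01, -0.01, 0], "turn": [-0.001, -0.007, -0.145], "hand": 0.0},
  {"translation": [0, 0, 0], "turn": [0, 0, 0], "hand": 0.0},
  {"translation": [0, 0, 0], "turn": [0, 0, 0], "hand": 0.0},
])

```text
time: 6.75
ee_pos: [0.5921, 0.0415, 0.2344]
eef_rot: [0.191, 0.982, 0.005, -0.003]
ft_force: [-0.1, 0.7, -5.5]
width: 0.0151
```

```bash
python3 - <<'E'
from h import *
goal([.612,.0327,.17],69.5)
E
```

```text
6.75 [0.5921 0.0415 0.2344] [ 0.191  0.982  0.005 -0.003] [-0.11  0.66 -5.52] [ 0.   -0.01  0.04] 0.015109115804418255
jaw goal 69.5 d [ 0.0199 -0.0088 -0.0644] r [-0.0118 -0.0044  0.027 ] n 2 per row [ 0.01   -0.0044 -0.0322] [-0.0059 -0.0022  0.0135] joints [-0.64  0.29  0.61  1.58 -0.19  1.33  1.19]
```

Call:
apply_moves([
  {"translation": [0.012, -0.005, -0.03], "turn": [-0.006, -0.002, 0.014], "hand": 0.0},
  {"translation": [0.008, -0.004, -0.03], "turn": [-0.006, -0.002, 0.014], "hand": 0.0},
  {"translation": [0, 0, 0], "turn": [0, 0, 0], "hand": 0.0},
  {"translation": [0, 0, 0], "turn": [0, 0, 0], "hand": 0.0},
])

```text
time: 7.15
ee_pos: [0.6131, 0.0385, 0.1729]
eef_rot: [0.169, 0.986, 0.001, -0.0]
ft_force: [0.7, -0.0, -6.0]
width: 0.0155
```

```bash
python3 - <<'E'
from h import *
goal([.612,.0327,.15],69.5)
E
```

```text
7.15 [0.6131 0.0385 0.1729] [ 0.169  0.986  0.001 -0.   ] [ 0.66 -0.01 -6.04] [ 0.06 -0.06  0.02] 0.015503129027084457
jaw goal 69.5 d [-0.0011 -0.0058 -0.0229] r [-0.0028  0.0004 -0.0186] n 1 per row [-0.0011 -0.0058 -0.0229] [-0.0028  0.0004 -0.0186] joints [-0.6   0.39  0.59  1.6  -0.23  1.22  1.27]
```

Call:
apply_moves([
  {"translation": [-0.001, -0.006, -0.02], "turn": [-0.003, 0, -0.018], "hand": 0.0},
  {"translation": [0, 0, -0.004], "turn": [0, 0, 0], "hand": 0.0},
  {"translation": [0, 0, 0], "turn": [0, 0, 0], "hand": 0.0},
])

```text
time: 7.45
ee_pos: [0.6133, 0.0353, 0.1517]
eef_rot: [0.175, 0.985, 0.001, 0.002]
ft_force: [-0.6, 0.3, -5.4]
width: 0.0156
```

```bash
python3 - <<'E'
from h import *
goal([.612,.0327,.130],69.5)
a=camera('scene')[:,:,::-1];cv2.imwrite('pics/raw_s1.png',a)
b=camera('top')[:,:,::-1];cv2.imwrite('pics/raw_t1.png',b)
m=np.zeros((600,800,3),np.uint8)
m[:,:400]=cv2.resize(a[170:290,220:300],(400,600),interpolation=cv2.INTER_CUBIC)
m[:400,400:]=cv2.resize(b[115:195,212:292],(400,400),interpolation=cv2.INTER_CUBIC)
m=np.zeros((560,800,3),np.uint8)
m[:,:]=cv2.resize(a[190:302,180:340],(800,560),interpolation=cv2.INTER_CUBIC)
cv2.imwrite('pics/s1.png',m)
E
```

```text
7.45 [0.6133 0.0353 0.1517] [0.175 0.985 0.001 0.002] [-0.58  0.26 -5.44] [ 0.05 -0.08  0.01] 0.01560952058790219
jaw goal 69.5 d [-0.0013 -0.0026 -0.0217] r [-0.002   0.0035 -0.0057] n 1 per row [-0.0013 -0.0026 -0.0217] [-0.002   0.0035 -0.0057] joints [-0.59  0.4   0.59  1.63 -0.24  1.18  1.27]
```

View pics/s1.png

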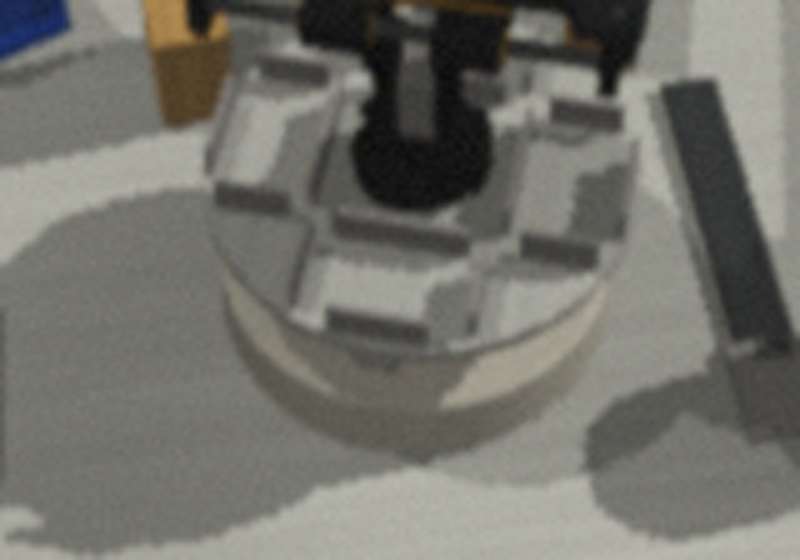

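```bash
python3 - <<'E'
from h import *
c=calibration('scene')
def ext(x,y,r,z):
    t=np.linspace(0,2*np.pi,721); q=np.array([proj(c,[x+r*np.cos(a),y+r*np.sin(a),z]) for a in t]); q=(q-[180,190])*5
    return q[:,0].min().round(1),q[:,0].max().round(1),q[:,1].max().round(1)
for z in(.088,.091,.094): print('tray',z,ext(.6095,.0358,.098,z))
for z in(0,.02,.04):print('scale',z,ext(.6085,.033,.092,z))
for z in(.055,.058,.046): print('cone',z,(proj(c,[.6085+.065*np.cos(-.358),.033+.065*np.sin(-.358),z])-[180,190])*5)
E
```

```text
tray 0.088 (np.float64(199.8), np.float64(637.3), np.float64(357.6))
tray 0.091 (np.float64(199.3), np.float64(637.8), np.float64(353.6))
tray 0.094 (np.float64(198.7), np.float64(638.2), np.float64(349.6))
scale 0 (np.float64(220.6), np.float64(605.8), np.float64(453.9))
scale 0.02 (np.float64(217.6), np.float64(608.2), np.float64(430.2))
scale 0.04 (np.float64(214.5), np.float64(610.8), np.float64(405.9))
cone 0.055 [380.82678901 332.08189199]
cone 0.058 [380.71134129 328.23066498]
cone 0.046 [381.17001608 343.53162335]
```

Call:
apply_moves([
  {"translation": [-0.001, -0.0025, -0.01], "turn": [-0.002, 0.003, -0.006], "hand": 0.0},
  {"translation": [-0.0005, -0.001, -0.008], "turn": [0, 0, 0], "hand": 0.0},
  {"translation": [0, 0, -0.006], "turn": [0, 0, 0], "hand": 0.0},
  {"translation": [0, 0, 0], "turn": [0, 0, 0], "hand": 0.0},
])

```text
time: 7.95
ee_pos: [0.6126, 0.0319, 0.1279]
eef_rot: [0.178, 0.984, 0.001, 0.001]
ft_force: [-0.4, -0.3, -5.8]
width: 0.0161
```

```bash
python3 - <<'E'
from h import *
goal([.612,.0327,.1244],69.5)
E
```

```text
7.95 [0.6126 0.0319 0.1279] [0.178 0.984 0.001 0.001] [-0.43 -0.25 -5.85] [-0.03  0.07  0.02] 0.01606788978110819
jaw goal 69.5 d [-0.0006  0.0008 -0.0035] r [-0.0008  0.0031 -0.    ] n 1 per row [-0.0006  0.0008 -0.0035] [-0.0008  0.0031 -0.    ] joints [-0.58  0.43  0.58  1.65 -0.26  1.13  1.28]
```

Call:
apply_moves([
  {"translation": [-0.0005, 0.0007, -0.002], "turn": [-0.001, 0.003, 0], "hand": 0.0},
  {"translation": [0, 0, -0.0015], "turn": [0, 0, 0], "hand": 0.0},
  {"translation": [0, 0, -0.001], "turn": [0, 0, 0], "hand": 0.0},
  {"translation": [0, 0, 0], "turn": [0, 0, 0], "hand": 0.0},
])

```text
time: 8.35
ee_pos: [0.6131, 0.0326, 0.125]
eef_rot: [0.178, 0.984, 0.0, 0.001]
ft_force: [-1.4, -0.0, -4.4]
width: 0.0155
```

```bash
python3 - <<'E'
from h import *
goal([.612,.0327,.1244],69.5)
E
```

```text
8.35 [0.6131 0.0326 0.125 ] [0.178 0.984 0.    0.001] [-1.44 -0.01 -4.4 ] [-0.08  0.3  -0.09] 0.015456762834130278
jaw goal 69.5 d [-0.0011  0.0001 -0.0006] r [-0.0005  0.0022  0.0005] n 1 per row [-0.0011  0.0001 -0.0006] [-0.0005  0.0022  0.0005] joints [-0.58  0.43  0.58  1.65 -0.26  1.13  1.28]
```

Call:
apply_moves([
  {"translation": [-0.0005, 0, -0.001], "turn": [0, 0, 0], "hand": 0.0},
  {"translation": [-0.0005, 0, -0.001], "turn": [0, 0, 0], "hand": 0.0},
  {"translation": [0, 0, 0], "turn": [0, 0, 0], "hand": 0.02},
  {"translation": [0, 0, 0], "turn": [0, 0, 0], "hand": 0.035},
  {"translation": [0, 0, 0], "turn": [0, 0, 0], "hand": 0.045},
], newtons=10)

```text
time: 8.85
ee_pos: [0.6142, 0.0326, 0.1253]
eef_rot: [0.178, 0.984, 0.001, 0.004]
ft_force: [0.4, -0.0, -1.0]
width: 0.0289
```

Call:
apply_moves([
  {"translation": [0, 0, 0], "turn": [0, 0, 0], "hand": 0.045},
  {"translation": [0, 0, 0.03], "turn": [0, 0, 0], "hand": 0.045},
  {"translation": [0, 0, 0.045], "turn": [0, 0, 0], "hand": 0.06},
  {"translation": [0, 0, 0.045], "turn": [0, 0, 0], "hand": 0.06},
  {"translation": [0, 0, 0], "turn": [0, 0, 0], "hand": 0.06},
])

```text
time: 9.35
ee_pos: [0.6123, 0.0324, 0.2477]
eef_rot: [0.178, 0.984, 0.0, 0.002]
ft_force: [-0.0, -0.4, -0.9]
width: 0.057
```

```bash
python3 - <<'E'
from h import *
goal([.612,.0327,.1244],69.5)
c=calibration('wrist');save('wrist','w8',(110,30,400,230),2.7)
print((proj(c,[.6085,.033,.14])-[110,30])*2.7)
E
```

```text
9.35 [0.6123 0.0324 0.2477] [0.178 0.984 0.    0.002] [-0.02 -0.36 -0.91] [-0.01 -0.07  0.04] 0.05703094228442559
jaw goal 69.5 d [-0.0003  0.0003 -0.1233] r [0.0002 0.0039 0.0002] n 3 per row [-0.0001  0.0001 -0.0411] [0.0001 0.0013 0.0001] joints [-0.61  0.33  0.62  1.51 -0.19  1.36  1.23]
[387.05187863 435.39916952]
```

View pics/w8.png

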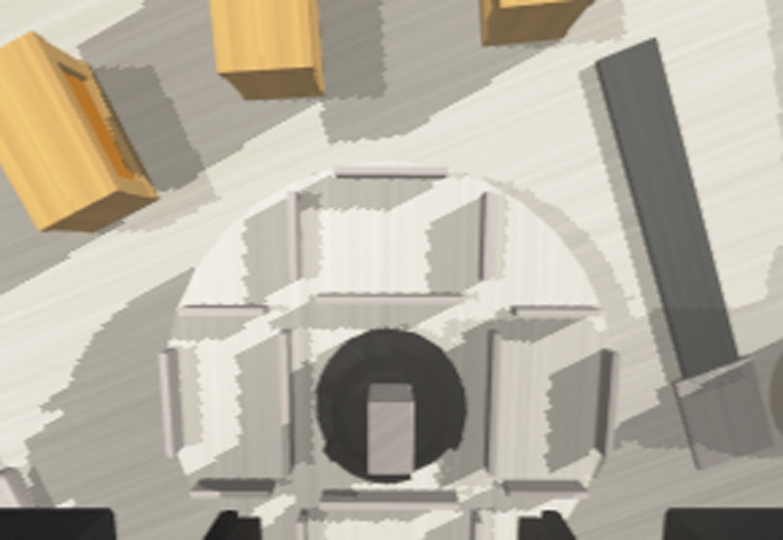

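Call:
apply_moves([
  {"translation": [-0.035, 0.003, 0.01], "turn": [0, 0.002, 0], "hand": 0.06},
  {"translation": [-0.035, 0.003, 0.01], "turn": [0, 0.002, 0], "hand": 0.06},
  {"translation": [-0.015, 0.002, 0], "turn": [0, 0, 0], "hand": 0.06},
  {"translation": [0, 0, 0], "turn": [0, 0, 0], "hand": 0.06},
])

```text
time: 9.8
ee_pos: [0.5223, 0.0412, 0.2592]
eef_rot: [0.177, 0.984, -0.003, -0.005]
ft_force: [1.2, 0.4, -0.1]
width: 0.0602
```

```bash
cat >> h.py <<'E'
from scipy.optimize import minimize
def woodmask(im):
    h=cv2.cvtColor(im,cv2.COLOR_BGR2HSV)
    return cv2.inRange(h,(8,70,60),(24,255,255))
def fitframe(im,c,x,y,yaw):
    m=woodmask(im); n,lab,stt,cen=cv2.connectedComponentsWithStats(cv2.morphologyEx(m,cv2.MORPH_CLOSE,np.ones((3,3),np.uint8)))
    u,v=proj(c,[x,y,.04]); 
    k=min((i for i in range(1,n) if stt[i,4]>120),key=lambda i:np.hypot(*(cen[i]-[u,v])))
    M=(lab==k).astype(np.uint8); pts=cv2.findContours(M,0,1)[0]; hull0=cv2.convexHull(np.vstack(pts)); M[:]=0; S=4
    def hul(p):
        a=np.radians(p[2]);X=np.array([np.cos(a),np.sin(a)]);Y=np.array([-X[1],X[0]])
        q=[proj(c,[*(np.array(p[:2])/1000+sx*.033*X+sy*.019*Y),z]) for sx in(-1,1) for sy in(-1,1) for z in(0,.062)]
        return cv2.convexHull(np.array(q,np.float32))
    h0=hull0.reshape(-1,2).astype(np.float32)
    M0=np.zeros((im.shape[0]*S,im.shape[1]*S),np.uint8); big=cv2.resize((lab==k).astype(np.uint8)*255,None,fx=S,fy=S,interpolation=cv2.INTER_LINEAR)>127
    cc=cv2.convexHull(np.vstack(cv2.findContours(big.astype(np.uint8),0,1)[0])); cv2.fillPoly(M0,[cc],1); A=M0.sum()
    def cost(p):
        B=np.zeros_like(M0); cv2.fillPoly(B,[np.round((hul(p)+.5)*S-.5).astype(np.int32)],1)
        return 1-(B&M0).sum()/(B|M0).sum()
    best=min((minimize(cost,[x*1000,y*1000,w],method='Nelder-Mead',options=dict(initial_simplex=[[x*1000,y*1000,w],[x*1000+8,y*1000,w],[x*1000,y*1000+8,w],[x*1000,y*1000,w+12]],xatol=.1,fatol=1e-4)) for w in(yaw,yaw+15)),key=lambda r:r.fun)
    return best.x.round(1),round(best.fun,3),stt[k].tolist()
E
python3 - <<'E'
from h import *
# earlier image tang is from pose before; use state-free: approximate below
st();c=calibration('wrist');im=camera('wrist')[:,:,::-1].copy();cv2.imwrite('pics/raw_w9.png',im)
t=cv2.imread('pics/raw_t0.png');ct=calibration('top')
for x,y,w in((.452,.155,-14),(.438,.042,-18),(.457,-.063,2)):
    print('wrist',fitframe(im,c,x,y,w)); print('top',fitframe(t,ct,x,y,w))
goal([.612,.0327,.25],69.5)
E
```

```text
9.8 [0.5223 0.0412 0.2592] [ 0.177  0.984 -0.003 -0.005] [ 1.22  0.41 -0.09] [ 0.04 -0.09  0.01] 0.06017086915860021
wrist (array([454.2, 154.7, -14.7]), np.float64(0.016), [302, 57, 44, 65, 2506])
top (array([453.8, 154.6, -14.8]), np.float64(0.028), [199, 193, 20, 26, 337])
wrist (array([437.4,  42.5, -17.3]), np.float64(0.029), [213, 80, 38, 61, 2011])
top (array([438.4,  42. , -16.2]), np.float64(0.046), [238, 199, 19, 26, 313])
wrist (array([458.5, -63.8,   5.3]), np.float64(0.025), [130, 127, 64, 63, 2392])
top (array([459. , -64.1,   5. ]), np.float64(0.05), [276, 193, 16, 24, 328])
9.85 [0.5231 0.0411 0.2593] [ 0.177  0.984 -0.003 -0.005] [ 0.2   0.37 -0.15] [ 0.02 -0.01 -0.02] 0.06023964927365786
jaw goal 69.5 d [ 0.0889 -0.0084 -0.0093] r [ 0.0048 -0.0106 -0.0012] n 2 per row [ 0.0445 -0.0042 -0.0046] [ 0.0024 -0.0053 -0.0006] joints [-0.73  0.1   0.61  1.71 -0.06  1.36  1.1 ]
```

Call:
apply_moves([
  {"translation": [-0.02, 0.035, -0.03], "turn": [0.002, -0.005, 0.025], "hand": 0.06},
  {"translation": [-0.02, 0.035, -0.03], "turn": [0.002, -0.005, 0.025], "hand": 0.06},
  {"translation": [-0.02, 0.035, -0.03], "turn": [0, 0, 0.025], "hand": 0.06},
  {"translation": [-0.008, 0.012, -0.03], "turn": [0, 0, 0.025], "hand": 0.06},
  {"translation": [0, 0, 0], "turn": [0, 0, 0], "hand": 0.06},
])

```text
time: 10.35
ee_pos: [0.4562, 0.1579, 0.1347]
eef_rot: [0.128, 0.992, -0.001, 0.001]
ft_force: [0.1, 0.3, -0.2]
width: 0.0597
```

```bash
python3 - <<'E'
from h import *
goal([.454,.1547,.043],75.3)
E
```

```text
10.35 [0.4562 0.1579 0.1347] [ 0.128  0.992 -0.001  0.001] [ 0.13  0.28 -0.18] [-0.09  0.04  0.01] 0.05974007210215832
jaw goal 75.3 d [-0.0022 -0.0032 -0.0917] r [0.0031 0.0013 0.0009] n 2 per row [-0.0011 -0.0016 -0.0459] [0.0016 0.0006 0.0004] joints [-0.88  0.1   0.48  1.98 -0.05  1.08  0.93]
```

Call:
apply_moves([
  {"translation": [-0.002, -0.003, -0.03], "turn": [0.002, 0.001, 0], "hand": 0.06},
  {"translation": [0, 0, -0.03], "turn": [0, 0, 0], "hand": 0.06},
  {"translation": [0, 0, -0.025], "turn": [0, 0, 0], "hand": 0.06},
  {"translation": [0, 0, -0.003], "turn": [0, 0, 0], "hand": 0.06},
])

```text
time: 10.75
ee_pos: [0.4606, 0.1524, 0.0475]
eef_rot: [0.131, 0.991, -0.001, 0.003]
ft_force: [-0.5, 0.2, 0.6]
width: 0.06
```

```bash
python3 - <<'E'
from h import *
goal([.454,.1547,.043],75.3)
E
```

```text
10.75 [0.4606 0.1524 0.0475] [ 0.131  0.991 -0.001  0.003] [-0.5   0.19  0.63] [0.04 0.02 0.01] 0.06001471173127207
jaw goal 75.3 d [-0.0066  0.0023 -0.0045] r [0.0017 0.005  0.0071] n 1 per row [-0.0066  0.0023 -0.0045] [0.0017 0.005  0.0071] joints [-0.84  0.24  0.47  2.05 -0.14  0.88  1.01]
```

Call:
apply_moves([
  {"translation": [-0.007, 0.002, -0.004], "turn": [0.002, 0.005, 0.007], "hand": 0.06},
  {"translation": [0, 0, 0], "turn": [0, 0, 0], "hand": 0.06},
])

```text
time: 10.95
ee_pos: [0.4556, 0.1534, 0.045]
eef_rot: [0.129, 0.992, 0.0, 0.0]
ft_force: [-0.4, 0.5, 0.8]
width: 0.0602
```

```bash
python3 - <<'E'
from h import *
goal([.454,.1547,.043],75.3)
E
```

```text
10.95 [0.4556 0.1534 0.045 ] [0.129 0.992 0.    0.   ] [-0.37  0.48  0.78] [ 0.02 -0.03  0.03] 0.06015094536277492
jaw goal 75.3 d [-0.0016  0.0013 -0.002 ] r [0.0001 0.0009 0.0027] n 1 per row [-0.0016  0.0013 -0.002 ] [0.0001 0.0009 0.0027] joints [-0.85  0.24  0.47  2.06 -0.14  0.88  1.01]
```

Close, lift, and carry.

Call:
apply_moves([
  {"translation": [-0.0015, 0.0012, -0.002], "turn": [0, 0, 0], "hand": 0.04},
  {"translation": [0, 0, 0], "turn": [0, 0, 0], "hand": 0.02},
  {"translation": [0, 0, 0], "turn": [0, 0, 0], "hand": 0.02},
  {"translation": [0, 0, 0], "turn": [0, 0, 0], "hand": 0.02},
], newtons=40)

```text
time: 11.35
ee_pos: [0.4563, 0.1556, 0.0464]
eef_rot: [0.129, 0.992, 0.002, 0.003]
ft_force: [0.0, 0.4, -1.4]
width: 0.0377
```

Call:
apply_moves([
  {"translation": [0, 0, 0.03], "turn": [0, 0, 0], "hand": 0.02},
  {"translation": [0.005, 0, 0.045], "turn": [0, 0, 0], "hand": 0.02},
  {"translation": [0.02, -0.005, 0.045], "turn": [0, 0, -0.03], "hand": 0.02},
  {"translation": [0.04, -0.015, 0.01], "turn": [0, 0, -0.03], "hand": 0.02},
  {"translation": [0.04, -0.015, 0], "turn": [0, 0, -0.03], "hand": 0.02},
])

```text
time: 11.85
ee_pos: [0.5582, 0.1221, 0.1819]
eef_rot: [0.171, 0.985, 0.003, 0.0]
ft_force: [0.0, 0.8, -1.9]
width: 0.038
```

Call:
apply_moves([
  {"translation": [0.04, -0.015, 0.0], "turn": [0, 0, -0.01], "hand": 0.02},
  {"translation": [0.025, -0.008, 0], "turn": [0, 0, 0], "hand": 0.02},
  {"translation": [0, 0, 0], "turn": [0, 0, 0], "hand": 0.02},
])

```text
time: 12.15
ee_pos: [0.6292, 0.0956, 0.1825]
eef_rot: [0.177, 0.984, 0.002, 0.002]
ft_force: [-0.5, -0.2, -2.0]
width: 0.0379
```

```bash
python3 - <<'E'
from h import *
goal([.6333,.0972,.13],69.5)
E
```

```text
12.15 [0.6292 0.0956 0.1825] [0.177 0.984 0.002 0.002] [-0.5  -0.17 -1.97] [-0.01  0.11 -0.04] 0.037857865236248116
jaw goal 69.5 d [ 0.0041  0.0016 -0.0525] r [-0.0031  0.0048 -0.0013] n 2 per row [ 0.0021  0.0008 -0.0263] [-0.0016  0.0024 -0.0006] joints [-0.66  0.42  0.57  1.53 -0.24  1.25  1.17]
```

Call:
apply_moves([
  {"translation": [0.005, 0.001, -0.025], "turn": [-0.002, 0.003, -0.001], "hand": 0.02},
  {"translation": [0.001, 0, -0.02], "turn": [-0.001, 0.002, 0], "hand": 0.02},
  {"translation": [0, 0, 0], "turn": [0, 0, 0], "hand": 0.02},
])

```text
time: 12.45
ee_pos: [0.6347, 0.0966, 0.1359]
eef_rot: [0.178, 0.984, -0.0, -0.001]
ft_force: [-0.8, 0.2, -2.1]
width: 0.0376
```

```bash
python3 - <<'E'
from h import *
goal([.635,.0965,.1125],69.5)
E
```

```text
12.45 [0.6347 0.0966 0.1359] [ 0.178  0.984 -0.    -0.001] [-0.81  0.21 -2.1 ] [0.03 0.05 0.04] 0.037551140001041254
jaw goal 69.5 d [ 0.0003 -0.0001 -0.0234] r [ 0.0004 -0.0015  0.0005] n 1 per row [ 0.0003 -0.0001 -0.0234] [ 0.0004 -0.0015  0.0005] joints [-0.64  0.48  0.56  1.56 -0.27  1.18  1.18]
```

Call:
apply_moves([
  {"translation": [0, 0, -0.01], "turn": [0, 0, 0], "hand": 0.02},
  {"translation": [0, 0, -0.007], "turn": [0, 0, 0], "hand": 0.02},
  {"translation": [0, 0, -0.004], "turn": [0, 0, 0], "hand": 0.02},
  {"translation": [0, 0, 0], "turn": [0, 0, 0], "hand": 0.02},
])

```text
time: 12.85
ee_pos: [0.634, 0.0978, 0.1155]
eef_rot: [0.177, 0.984, 0.0, -0.0]
ft_force: [-0.6, 0.3, -1.9]
width: 0.0378
```

```bash
python3 - <<'E'
from h import *
goal([.635,.0965,.1125],69.5)
E
```

```text
12.85 [0.634  0.0978 0.1155] [ 0.177  0.984  0.    -0.   ] [-0.61  0.32 -1.94] [ 0.05 -0.    0.  ] 0.03778777005520921
jaw goal 69.5 d [ 0.001  -0.0013 -0.003 ] r [-0.001  -0.0006 -0.001 ] n 1 per row [ 0.001  -0.0013 -0.003 ] [-0.001  -0.0006 -0.001 ] joints [-0.64  0.5   0.55  1.58 -0.28  1.14  1.19]
```

Call:
apply_moves([
  {"translation": [0.001, -0.001, -0.0025], "turn": [0, 0, 0], "hand": 0.02},
  {"translation": [0, 0, -0.001], "turn": [0, 0, 0], "hand": 0.02},
  {"translation": [0, 0, 0], "turn": [0, 0, 0], "hand": 0.044},
  {"translation": [0, 0, 0], "turn": [0, 0, 0], "hand": 0.044},
  {"translation": [0, 0, 0], "turn": [0, 0, 0], "hand": 0.044},
])

```text
time: 13.35
ee_pos: [0.6363, 0.0968, 0.114]
eef_rot: [0.177, 0.984, 0.001, 0.001]
ft_force: [0.8, -1.0, 0.4]
width: 0.0436
```

Call:
apply_moves([
  {"translation": [0, 0, 0.02], "turn": [0, 0, 0], "hand": 0.045},
  {"translation": [0, 0, 0.04], "turn": [0, 0, 0], "hand": 0.06},
  {"translation": [0, 0, 0.045], "turn": [0, 0, 0], "hand": 0.06},
  {"translation": [-0.04, -0.01, 0.02], "turn": [0, 0, 0], "hand": 0.06},
  {"translation": [-0.04, -0.01, 0.01], "turn": [0, 0, 0], "hand": 0.06},
])

```text
time: 13.85
ee_pos: [0.5562, 0.0772, 0.2511]
eef_rot: [0.177, 0.984, -0.001, 0.001]
ft_force: [-0.4, -0.6, 0.6]
width: 0.059
```

Call:
apply_moves([
  {"translation": [-0.04, -0.02, 0.0], "turn": [0, 0, 0.06], "hand": 0.06},
  {"translation": [0, 0, 0], "turn": [0, 0, 0], "hand": 0.06},
])

```text
time: 14.05
ee_pos: [0.5125, 0.0549, 0.2535]
eef_rot: [0.147, 0.989, 0.001, 0.002]
ft_force: [1.6, 0.2, -0.7]
width: 0.0599
```

```bash
python3 - <<'E'
from h import *
st();c=calibration('wrist');im=camera('wrist')[:,:,::-1].copy();cv2.imwrite('pics/raw_w10.png',im)
for x,y,w in((.438,.042,-18),(.457,-.063,2)):
    print('wrist',fitframe(im,c,x,y,w))
goal([.4585,-.0638,.11],95.3)
E
```

```text
14.05 [0.5125 0.0549 0.2535] [0.147 0.989 0.001 0.002] [ 1.6   0.16 -0.73] [-0.01 -0.03  0.01] 0.059927067402735255
wrist (array([438.2,  42.7, -17.2]), np.float64(0.015), [208, 90, 36, 60, 2068])
wrist (array([459. , -63.7,   4.9]), np.float64(0.019), [119, 130, 66, 65, 2550])
14.1 [0.5145 0.057  0.254 ] [0.147 0.989 0.002 0.003] [1.06 0.51 1.37] [ 0.04 -0.04  0.06] 0.059916785002524675
jaw goal 95.3 d [-0.056  -0.1208 -0.144 ] r [-0.0037  0.0054  0.387 ] n 4 per row [-0.014  -0.0302 -0.036 ] [-0.0009  0.0014  0.0967] joints [-0.77  0.07  0.61  1.75 -0.04  1.33  1.12]
```

Call:
apply_moves([
  {"translation": [-0.017, -0.037, -0.03], "turn": [-0.001, 0.001, 0.11], "hand": 0.054},
  {"translation": [-0.017, -0.037, -0.03], "turn": [-0.001, 0.001, 0.11], "hand": 0.054},
  {"translation": [-0.014, -0.03, -0.03], "turn": [-0.001, 0.001, 0.11], "hand": 0.054},
  {"translation": [-0.007, -0.016, -0.03], "turn": [0, 0.001, 0.05], "hand": 0.054},
  {"translation": [0, 0, 0], "turn": [0, 0, 0], "hand": 0.054},
])

```text
time: 14.6
ee_pos: [0.4613, -0.0634, 0.1337]
eef_rot: [-0.051, 0.999, 0.002, 0.004]
ft_force: [-0.1, -0.9, 0.4]
width: 0.0539
```

```bash
python3 - <<'E'
from h import *
goal([.459,-.0638,.045],95.1)
E
```

```text
14.6 [ 0.4613 -0.0634  0.1337] [-0.051  0.999  0.002  0.004] [-0.11 -0.91  0.39] [ 0.07  0.06 -0.06] 0.05391792638564212
jaw goal 95.1 d [-0.0023 -0.0004 -0.0887] r [-0.0053  0.0083 -0.013 ] n 2 per row [-0.0011 -0.0002 -0.0444] [-0.0027  0.0042 -0.0065] joints [-0.63  0.05  0.7   2.03 -0.05  1.06  1.76]
```

Call:
apply_moves([
  {"translation": [-0.004, 0, -0.03], "turn": [-0.003, 0.004, -0.007], "hand": 0.054},
  {"translation": [-0.002, 0, -0.025], "turn": [-0.002, 0.004, -0.006], "hand": 0.054},
  {"translation": [-0.001, 0, -0.02], "turn": [0, 0, 0], "hand": 0.054},
  {"translation": [-0.001, 0, -0.01], "turn": [0, 0, 0], "hand": 0.054},
  {"translation": [0, 0, 0], "turn": [0, 0, 0], "hand": 0.054},
])

```text
time: 15.1
ee_pos: [0.461, -0.06, 0.0509]
eef_rot: [-0.042, 0.999, -0.0, 0.004]
ft_force: [1.1, -0.1, 0.6]
width: 0.054
```

```bash
python3 - <<'E'
from h import *
goal([.459,-.0638,.045],95.1)
E
```

```text
15.1 [ 0.461  -0.06    0.0509] [-0.042  0.999 -0.     0.004] [ 1.06 -0.13  0.63] [-0.01 -0.01  0.01] 0.05397072748710794
jaw goal 95.1 d [-0.002  -0.0038 -0.0059] r [0.0006 0.0077 0.0052] n 1 per row [-0.002  -0.0038 -0.0059] [0.0006 0.0077 0.0052] joints [-0.6   0.21  0.69  2.11 -0.17  0.87  1.84]
```

Call:
apply_moves([
  {"translation": [-0.002, -0.004, -0.006], "turn": [0.001, 0.008, 0.005], "hand": 0.052},
  {"translation": [0, 0, 0], "turn": [0, 0, 0], "hand": 0.03},
  {"translation": [0, 0, 0], "turn": [0, 0, 0], "hand": 0.02},
  {"translation": [0, 0, 0], "turn": [0, 0, 0], "hand": 0.02},
], newtons=40)

```text
time: 15.5
ee_pos: [0.4621, -0.0635, 0.0477]
eef_rot: [-0.045, 0.999, 0.001, 0.002]
ft_force: [-0.1, 0.2, -1.5]
width: 0.0378
```

Call:
apply_moves([
  {"translation": [0, 0, 0.03], "turn": [0, 0, 0], "hand": 0.02},
  {"translation": [0.005, 0, 0.045], "turn": [0, 0, 0], "hand": 0.02},
  {"translation": [0.02, 0.005, 0.045], "turn": [0, 0, -0.12], "hand": 0.02},
  {"translation": [0.035, 0.01, 0.01], "turn": [0, 0, -0.12], "hand": 0.02},
  {"translation": [0.035, 0.01, 0], "turn": [0, 0, -0.12], "hand": 0.02},
])

```text
time: 16.0
ee_pos: [0.5549, -0.0396, 0.1848]
eef_rot: [0.142, 0.99, 0.004, 0.001]
ft_force: [-0.3, 0.1, -1.6]
width: 0.0375
```

Call:
apply_moves([
  {"translation": [0.03, 0.008, 0.0], "turn": [0, 0, -0.09], "hand": 0.02},
  {"translation": [0, 0, 0], "turn": [0, 0, 0], "hand": 0.02},
])

```text
time: 16.2
ee_pos: [0.5896, -0.0284, 0.1858]
eef_rot: [0.189, 0.982, 0.004, 0.003]
ft_force: [-0.3, 0.3, -1.6]
width: 0.0376
```

```bash
python3 - <<'E'
from h import *
goal([.5857,-.0302,.13],69.5)
E
```

```text
16.2 [ 0.5896 -0.0284  0.1858] [0.189 0.982 0.004 0.003] [-0.27  0.29 -1.65] [-0.    0.04 -0.02] 0.03759554003060187
jaw goal 69.5 d [-0.0039 -0.0018 -0.0558] r [-0.0069  0.0073  0.0217] n 2 per row [-0.0019 -0.0009 -0.0279] [-0.0035  0.0037  0.0108] joints [-0.63  0.34  0.74  1.66 -0.25  1.23  1.36]
```

Call:
apply_moves([
  {"translation": [-0.001, -0.003, -0.025], "turn": [-0.004, 0.004, 0.011], "hand": 0.02},
  {"translation": [0, 0, -0.022], "turn": [-0.003, 0.003, 0.01], "hand": 0.02},
  {"translation": [0, 0, 0], "turn": [0, 0, 0], "hand": 0.02},
])

```text
time: 16.5
ee_pos: [0.5887, -0.0316, 0.1381]
eef_rot: [0.177, 0.984, -0.001, 0.0]
ft_force: [-0.6, 0.7, -2.3]
width: 0.0376
```

```bash
python3 - <<'E'
from h import *
goal([.5885,-.0313,.1137],69.5)
E
```

```text
16.5 [ 0.5887 -0.0316  0.1381] [ 0.177  0.984 -0.001  0.   ] [-0.57  0.66 -2.25] [ 0.06  0.08 -0.02] 0.03759409468814403
jaw goal 69.5 d [-0.0002  0.0003 -0.0244] r [ 0.0012  0.0005 -0.0013] n 1 per row [-0.0002  0.0003 -0.0244] [ 0.0012  0.0005 -0.0013] joints [-0.6   0.39  0.72  1.71 -0.28  1.14  1.41]
```

Call:
apply_moves([
  {"translation": [0, 0, -0.01], "turn": [0, 0, 0], "hand": 0.02},
  {"translation": [0, 0, -0.008], "turn": [0, 0, 0], "hand": 0.02},
  {"translation": [0, 0, -0.004], "turn": [0, 0, 0], "hand": 0.02},
  {"translation": [0, 0, 0], "turn": [0, 0, 0], "hand": 0.02},
])

```text
time: 16.9
ee_pos: [0.5888, -0.0321, 0.1171]
eef_rot: [0.178, 0.984, 0.0, 0.001]
ft_force: [0.5, -0.4, -1.8]
width: 0.0377
```

```bash
python3 - <<'E'
from h import *
goal([.5885,-.0313,.1137],69.5)
E
```

```text
16.9 [ 0.5888 -0.0321  0.1171] [0.178 0.984 0.    0.001] [ 0.49 -0.45 -1.78] [0.02 0.04 0.04] 0.03769600672197818
jaw goal 69.5 d [-0.0003  0.0008 -0.0034] r [ 0.0002  0.0027 -0.0004] n 1 per row [-0.0003  0.0008 -0.0034] [ 0.0002  0.0027 -0.0004] joints [-0.59  0.41  0.71  1.73 -0.3   1.1   1.42]
```

Call:
apply_moves([
  {"translation": [0, 0.001, -0.003], "turn": [0, 0.002, 0], "hand": 0.02},
  {"translation": [0, 0, -0.001], "turn": [0, 0, 0], "hand": 0.02},
  {"translation": [0, 0, 0], "turn": [0, 0, 0], "hand": 0.044},
  {"translation": [0, 0, 0], "turn": [0, 0, 0], "hand": 0.044},
  {"translation": [0, 0, 0], "turn": [0, 0, 0], "hand": 0.044},
])

```text
time: 17.4
ee_pos: [0.59, -0.031, 0.1147]
eef_rot: [0.178, 0.984, 0.001, 0.002]
ft_force: [-0.1, -0.1, 0.4]
width: 0.0435
```

Call:
apply_moves([
  {"translation": [0, 0, 0.02], "turn": [0, 0, 0], "hand": 0.045},
  {"translation": [0, 0, 0.04], "turn": [0, 0, 0], "hand": 0.06},
  {"translation": [0, 0.005, 0.045], "turn": [0, 0, 0], "hand": 0.06},
  {"translation": [-0.03, 0.03, 0.03], "turn": [0, 0, 0.02], "hand": 0.06},
  {"translation": [-0.035, 0.03, 0.01], "turn": [0, 0, 0.02], "hand": 0.06},
])

```text
time: 17.9
ee_pos: [0.5255, 0.029, 0.2616]
eef_rot: [0.162, 0.987, -0.002, 0.001]
ft_force: [0.5, 0.8, 0.3]
width: 0.059
```

Call:
apply_moves([
  {"translation": [0, 0, 0], "turn": [0, 0, 0.02], "hand": 0.06},
  {"translation": [0, 0, 0], "turn": [0, 0, 0], "hand": 0.06},
])

```text
time: 18.1
ee_pos: [0.5238, 0.0336, 0.2647]
eef_rot: [0.148, 0.989, 0.001, 0.003]
ft_force: [-0.1, -0.3, -0.4]
width: 0.0599
```

```bash
python3 - <<'E'
from h import *
st();c=calibration('wrist');im=camera('wrist')[:,:,::-1].copy();cv2.imwrite('pics/raw_w11.png',im)
print('wrist',fitframe(im,c,.438,.042,-18))
goal([.438,.0425,.11],72.8)
E
```

```text
18.1 [0.5238 0.0336 0.2647] [0.148 0.989 0.001 0.003] [-0.09 -0.26 -0.4 ] [-0.05  0.   -0.01] 0.059891039074015405
wrist (array([437.5,  42.6, -17.9]), np.float64(0.029), [223, 74, 34, 60, 1955])
18.15 [0.5239 0.0336 0.2645] [0.149 0.989 0.001 0.002] [1.73 0.57 1.09] [-0.03 -0.05  0.01] 0.06004438630719013
jaw goal 72.8 d [-0.0859  0.0089 -0.1545] r [-0.0011  0.0052 -0.0016] n 4 per row [-0.0215  0.0022 -0.0386] [-0.0003  0.0013 -0.0004] joints [-0.83  0.09  0.73  1.72 -0.06  1.35  1.18]
```

Call:
apply_moves([
  {"translation": [-0.025, 0.003, -0.035], "turn": [0, 0.001, 0], "hand": 0.058},
  {"translation": [-0.025, 0.003, -0.035], "turn": [0, 0.001, 0], "hand": 0.058},
  {"translation": [-0.025, 0.003, -0.035], "turn": [0, 0.001, 0], "hand": 0.058},
  {"translation": [-0.012, 0.001, -0.025], "turn": [0, 0.001, 0], "hand": 0.058},
  {"translation": [0, 0, 0], "turn": [0, 0, 0], "hand": 0.058},
])

```text
time: 18.65
ee_pos: [0.4354, 0.0384, 0.129]
eef_rot: [0.155, 0.988, -0.002, 0.001]
ft_force: [-0.3, -0.0, 0.7]
width: 0.058
```

```bash
python3 - <<'E'
from h import *
goal([.438,.0425,.045],72.5)
E
```

```text
18.65 [0.4354 0.0384 0.129 ] [ 0.155  0.988 -0.002  0.001] [-0.26 -0.01  0.72] [-0.02  0.05  0.02] 0.058042456126502856
jaw goal 72.5 d [ 0.0026  0.0041 -0.084 ] r [0.0037 0.0007 0.0052] n 2 per row [ 0.0013  0.0021 -0.042 ] [0.0019 0.0004 0.0026] joints [-0.88 -0.02  0.69  2.1   0.02  1.06  1.06]
```

Call:
apply_moves([
  {"translation": [0.001, 0.004, -0.03], "turn": [0.002, 0, 0.003], "hand": 0.058},
  {"translation": [0, 0, -0.025], "turn": [0.001, 0, 0.002], "hand": 0.058},
  {"translation": [0, 0, -0.018], "turn": [0, 0, 0], "hand": 0.058},
  {"translation": [0, 0, -0.008], "turn": [0, 0, 0], "hand": 0.058},
  {"translation": [0, 0, 0], "turn": [0, 0, 0], "hand": 0.058},
])

```text
time: 19.15
ee_pos: [0.444, 0.0391, 0.0496]
eef_rot: [0.156, 0.988, -0.001, 0.003]
ft_force: [-0.7, 0.1, 0.6]
width: 0.0576
```

```bash
python3 - <<'E'
from h import *
goal([.438,.0425,.045],72.5)
E
```

```text
19.15 [0.444  0.0391 0.0496] [ 0.156  0.988 -0.001  0.003] [-0.72  0.15  0.64] [ 0.06 -0.02 -0.04] 0.05759345202731377
jaw goal 72.5 d [-0.006   0.0034 -0.0046] r [0.0031 0.0065 0.0082] n 1 per row [-0.006   0.0034 -0.0046] [0.0031 0.0065 0.0082] joints [-0.84  0.16  0.7   2.15 -0.13  0.86  1.19]
```

Call:
apply_moves([
  {"translation": [-0.007, 0.004, -0.005], "turn": [0.003, 0.006, 0.008], "hand": 0.058},
  {"translation": [-0.001, 0, 0], "turn": [0, 0, 0], "hand": 0.04},
  {"translation": [0, 0, 0], "turn": [0, 0, 0], "hand": 0.02},
  {"translation": [0, 0, 0], "turn": [0, 0, 0], "hand": 0.02},
  {"translation": [0, 0, 0], "turn": [0, 0, 0], "hand": 0.02},
])

```text
time: 19.65
ee_pos: [0.4383, 0.0436, 0.0475]
eef_rot: [0.152, 0.988, 0.001, 0.002]
ft_force: [-0.5, 0.8, -0.7]
width: 0.0378
```

Call:
apply_moves([
  {"translation": [0, 0, 0.03], "turn": [0, 0, 0], "hand": 0.02},
  {"translation": [0, 0, 0.045], "turn": [0, 0, 0], "hand": 0.02},
  {"translation": [0.0, 0, 0.045], "turn": [0, 0, -0.12], "hand": 0.02},
  {"translation": [0.01, 0.0, 0.02], "turn": [0, 0, -0.145], "hand": 0.02},
  {"translation": [0.01, 0.0, 0], "turn": [0, 0, -0.145], "hand": 0.02},
])

```text
time: 20.15
ee_pos: [0.4559, 0.0425, 0.193]
eef_rot: [0.356, 0.935, 0.002, -0.0]
ft_force: [0.2, 0.5, -1.9]
width: 0.0379
```

Call:
apply_moves([
  {"translation": [0.012, 0.002, 0], "turn": [0, 0, -0.145], "hand": 0.02},
  {"translation": [0.012, 0.002, 0], "turn": [0, 0, -0.145], "hand": 0.02},
  {"translation": [0.012, 0.002, 0], "turn": [0, 0, -0.145], "hand": 0.02},
  {"translation": [0.012, 0.002, 0], "turn": [0, 0, -0.145], "hand": 0.02},
  {"translation": [0.012, 0.002, 0], "turn": [0, 0, -0.145], "hand": 0.02},
])

```text
time: 20.65
ee_pos: [0.5182, 0.0528, 0.1949]
eef_rot: [0.674, 0.739, 0.004, 0.001]
ft_force: [-0.7, -0.8, -2.0]
width: 0.0377
```

Call:
apply_moves([
  {"translation": [0.01, 0.002, 0], "turn": [0, 0, -0.145], "hand": 0.02},
  {"translation": [0.01, 0.002, 0], "turn": [0, 0, -0.145], "hand": 0.02},
  {"translation": [0, 0, 0], "turn": [0, 0, 0], "hand": 0.02},
])

```text
time: 20.95
ee_pos: [0.5394, 0.0572, 0.1946]
eef_rot: [0.777, 0.629, 0.003, 0.002]
ft_force: [-0.0, -0.7, -1.3]
width: 0.0377
```

```bash
python3 - <<'E'
from h import *
goal([.5458,.0573,.14],-20.5)
E
```

```text
20.95 [0.5394 0.0572 0.1946] [0.777 0.629 0.003 0.002] [-0.02 -0.69 -1.28] [-0.14  0.07 -0.03] 0.03768231382778303
jaw goal -20.5 d [ 0.0064  0.0001 -0.0546] r [ 0.0003  0.0075 -0.1485] n 2 per row [ 0.0032  0.     -0.0273] [ 0.0001  0.0038 -0.0742] joints [-0.87  0.2   0.78  1.78 -0.15  1.21 -0.26]
```

Call:
apply_moves([
  {"translation": [0.003, 0, -0.015], "turn": [0, 0.004, -0.08], "hand": 0.02},
  {"translation": [0.003, 0, -0.02], "turn": [0, 0.004, -0.07], "hand": 0.02},
  {"translation": [0, 0, -0.018], "turn": [0, 0, 0], "hand": 0.02},
  {"translation": [0, 0, 0], "turn": [0, 0, 0], "hand": 0.02},
])

```text
time: 21.35
ee_pos: [0.5439, 0.0569, 0.1403]
eef_rot: [0.819, 0.574, -0.001, -0.0]
ft_force: [0.5, -0.1, -1.6]
width: 0.0378
```

```bash
python3 - <<'E'
from h import *
goal([.5458,.0573,.1135],-20.5)
E
```

```text
21.35 [0.5439 0.0569 0.1403] [ 0.819  0.574 -0.001 -0.   ] [ 0.49 -0.15 -1.59] [-0.12  0.08 -0.03] 0.037799919078260184
jaw goal -20.5 d [ 0.0019  0.0004 -0.0268] r [-0.0002 -0.0014 -0.0103] n 1 per row [ 0.0019  0.0004 -0.0268] [-0.0002 -0.0014 -0.0103] joints [-0.85  0.29  0.78  1.82 -0.23  1.12 -0.34]
```

Call:
apply_moves([
  {"translation": [0.002, 0.001, -0.006], "turn": [0, -0.001, -0.01], "hand": 0.02},
  {"translation": [0, 0, -0.01], "turn": [0, 0, 0], "hand": 0.02},
  {"translation": [0, 0, -0.008], "turn": [0, 0, 0], "hand": 0.02},
  {"translation": [0, 0, 0], "turn": [0, 0, 0], "hand": 0.02},
])

```text
time: 21.75
ee_pos: [0.5461, 0.0582, 0.1165]
eef_rot: [0.82, 0.572, 0.001, -0.0]
ft_force: [-0.9, 0.2, -1.2]
width: 0.0374
```

```bash
python3 - <<'E'
from h import *
goal([.5458,.0573,.1135],-20.5)
E
```

```text
21.75 [0.5461 0.0582 0.1165] [ 0.82   0.572  0.001 -0.   ] [-0.89  0.22 -1.23] [-0.13  0.05  0.03] 0.037446262953520486
jaw goal -20.5 d [-0.0003 -0.0009 -0.003 ] r [-0.0017  0.0012 -0.0059] n 1 per row [-0.0003 -0.0009 -0.003 ] [-0.0017  0.0012 -0.0059] joints [-0.83  0.33  0.76  1.84 -0.26  1.07 -0.32]
```

Call:
apply_moves([
  {"translation": [0, -0.001, -0.0025], "turn": [-0.001, 0.001, -0.005], "hand": 0.02},
  {"translation": [0, 0, -0.001], "turn": [0, 0, 0], "hand": 0.02},
  {"translation": [0, 0, 0], "turn": [0, 0, 0], "hand": 0.044},
  {"translation": [0, 0, 0], "turn": [0, 0, 0], "hand": 0.044},
  {"translation": [0, 0, 0], "turn": [0, 0, 0], "hand": 0.044},
])

```text
time: 22.25
ee_pos: [0.5471, 0.0571, 0.1141]
eef_rot: [0.821, 0.57, 0.001, 0.0]
ft_force: [0.1, 0.5, -0.1]
width: 0.0433
```

Call:
apply_moves([
  {"translation": [0, 0, 0.02], "turn": [0, 0, 0], "hand": 0.045},
  {"translation": [0, 0, 0.04], "turn": [0, 0, 0], "hand": 0.06},
  {"translation": [0, 0, 0.045], "turn": [0, 0, 0], "hand": 0.06},
  {"translation": [0.015, -0.035, 0.03], "turn": [0, 0, 0], "hand": 0.06},
  {"translation": [0.015, -0.04, 0.03], "turn": [0, 0, 0], "hand": 0.06},
])

```text
time: 22.75
ee_pos: [0.5738, -0.013, 0.2815]
eef_rot: [0.818, 0.575, -0.001, -0.002]
ft_force: [0.4, 0.4, -0.2]
width: 0.059
```

Call:
apply_moves([
  {"translation": [0.005, -0.03, 0.03], "turn": [0, 0, 0], "hand": 0.06},
  {"translation": [0, 0, 0], "turn": [0, 0, 0], "hand": 0.06},
])

```text
time: 22.95
ee_pos: [0.5808, -0.0502, 0.3178]
eef_rot: [0.82, 0.572, 0.001, 0.001]
ft_force: [0.1, -0.8, 0.3]
width: 0.06
```

```bash
python3 - <<'E'
from h import *
goal([.495,-.378,.25],70)
c=calibration('wrist');save('wrist','w12',(110,10,400,230),2.7)
print((proj(c,[.6095,.0335,.14])-[110,10])*2.7)
E
```

```text
22.95 [ 0.5808 -0.0502  0.3178] [0.82  0.572 0.001 0.001] [ 0.06 -0.85  0.34] [-0.14  0.11 -0.03] 0.05998041004914212
jaw goal 70 d [-0.0858 -0.3278 -0.0678] r [-0.0028  0.0029  1.5734] n 11 per row [-0.0078 -0.0298 -0.0062] [-0.0003  0.0003  0.143 ] joints [-0.7   0.26  0.88  1.49 -0.2   1.48 -0.18]
[379.6857743  246.29329139]
```

View pics/w12.png

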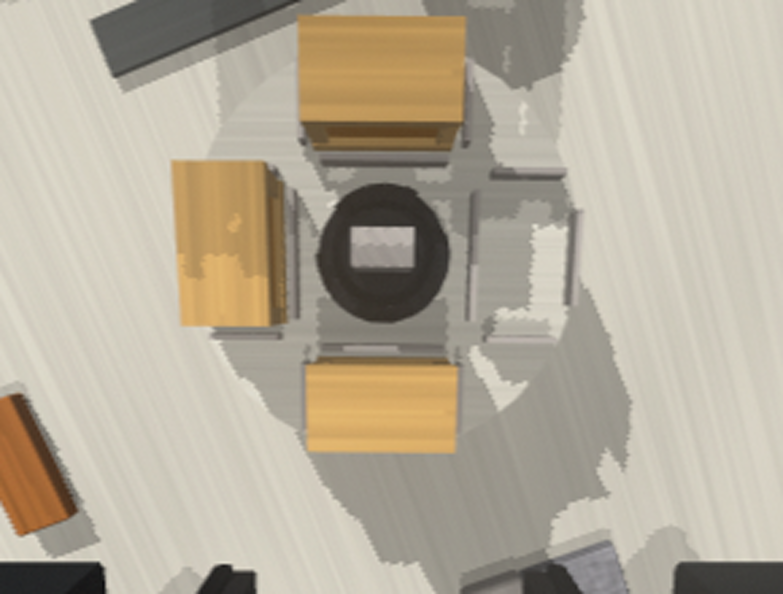

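Call:
apply_moves([
  {"translation": [-0.008, -0.036, -0.005], "turn": [0, 0, -0.145], "hand": 0.05},
  {"translation": [-0.01, -0.036, -0.005], "turn": [0, 0, -0.145], "hand": 0.05},
  {"translation": [-0.01, -0.036, -0.005], "turn": [0, 0, -0.145], "hand": 0.05},
  {"translation": [-0.01, -0.036, -0.005], "turn": [0, 0, -0.145], "hand": 0.05},
  {"translation": [-0.01, -0.036, -0.005], "turn": [0, 0, -0.145], "hand": 0.05},
])

```text
time: 23.5
ee_pos: [0.5324, -0.2193, 0.2852]
eef_rot: [0.97, 0.243, 0.001, -0.003]
ft_force: [-0.4, -0.8, -0.3]
width: 0.0501
```

Call:
apply_moves([
  {"translation": [-0.01, -0.036, -0.005], "turn": [0, 0, -0.145], "hand": 0.05},
  {"translation": [-0.01, -0.036, -0.005], "turn": [0, 0, -0.145], "hand": 0.05},
  {"translation": [-0.01, -0.036, -0.005], "turn": [0, 0, -0.145], "hand": 0.05},
  {"translation": [0, -0.02, -0.005], "turn": [0, 0, -0.12], "hand": 0.05},
  {"translation": [0, 0, 0], "turn": [0, 0, 0], "hand": 0.05},
])

```text
time: 24.0
ee_pos: [0.4989, -0.3488, 0.258]
eef_rot: [0.999, -0.046, -0.001, -0.005]
ft_force: [-0.2, 0.8, 0.0]
width: 0.05
```

```bash
python3 - <<'E'
from h import *
ct=calibration('top');P=ray(ct,398.2,190.8,.104);print('handle top',P)
goal([P[0],P[1],.25],-94)
c=calibration('wrist');u,v=proj(c,[P[0],P[1],.106]);print(u,v)
im=camera('wrist')[:,:,::-1].copy();cv2.imwrite('pics/raw_w13.png',im)
x0=int(np.clip(u-75,0,362));y0=int(np.clip(v-60,0,270));print(x0,y0);show(im,'w13',(x0,y0,x0+150,y0+112),5.2)
E
```

```text
handle top [ 0.49458743 -0.38077612  0.104     ]
24.0 [ 0.4989 -0.3488  0.258 ] [ 0.999 -0.046 -0.001 -0.005] [-0.25  0.81  0.05] [-0.09  0.2  -0.05] 0.050022921129650726
jaw goal -94 d [-0.0043 -0.032  -0.008 ] r [-0.0105 -0.0016  0.0222] n 1 per row [-0.0043 -0.032  -0.008 ] [-0.0105 -0.0016  0.0222] joints [-0.28  0.48  1.14  1.51 -0.45  1.44 -0.78]
284.5411394979533 187.82579451318273
209 127
```

View pics/w13.png

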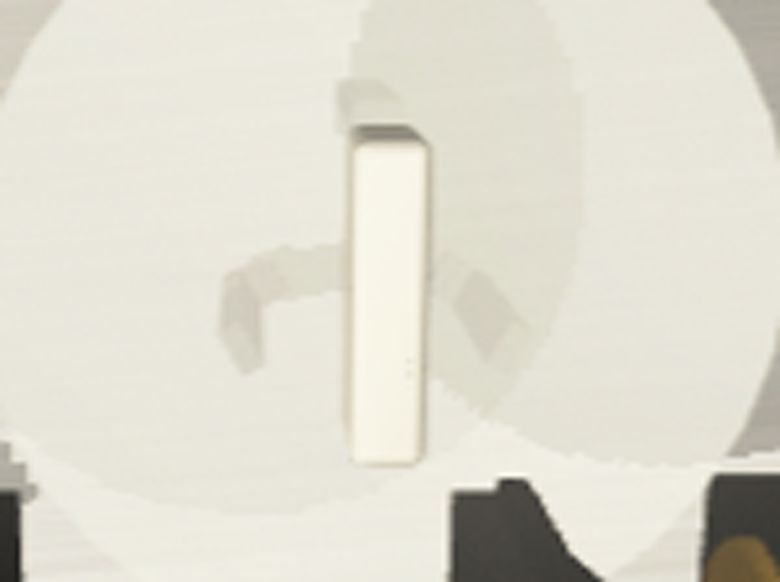

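```bash
python3 - <<'E'
from h import *
c=calibration('wrist')
q=np.array([ray(c,u/5.2+209,v/5.2+127,.106)[:2] for u,v in((356,143),(427,144),(421,464),(350,463))])
print(q.mean(0),[np.linalg.norm(q[i]-q[(i+1)%4]).round(4) for i in range(4)])
d=q[0]+q[1]-q[2]-q[3];a=np.degrees(np.arctan2(d[1],d[0]));print('x axis',a)
goal([*q.mean(0),.16],a-270 if a>0 else a+90-180)
E
```

```text
[ 0.49686456 -0.37889189] [np.float64(0.0143), np.float64(0.068), np.float64(0.0151), np.float64(0.068)]
x axis -4.536590422667077
24.05 [ 0.4993 -0.3477  0.2583] [ 0.999 -0.044 -0.001 -0.005] [-1.   -0.87  0.26] [-0.1   0.16  0.05] 0.04982531741940569
jaw goal -94.53659042266708 d [-0.0024 -0.0312 -0.0983] r [-0.011  -0.0014  0.008 ] n 3 per row [-0.0008 -0.0104 -0.0328] [-0.0037 -0.0005  0.0027] joints [-0.28  0.48  1.14  1.51 -0.45  1.44 -0.78]
```

Call:
apply_moves([
  {"translation": [-0.002, -0.015, -0.04], "turn": [-0.004, 0, 0.003], "hand": 0.045},
  {"translation": [-0.001, -0.015, -0.04], "turn": [-0.004, 0, 0.003], "hand": 0.045},
  {"translation": [0, -0.003, -0.035], "turn": [-0.003, 0, 0.002], "hand": 0.045},
  {"translation": [0, 0, 0], "turn": [0, 0, 0], "hand": 0.045},
])

```text
time: 24.45
ee_pos: [0.5006, -0.3732, 0.1388]
eef_rot: [1.0, -0.029, 0.0, -0.002]
ft_force: [0.4, 0.5, -0.6]
width: 0.0454
```

```bash
python3 - <<'E'
from h import *
goal([.4968,-.3789,.091],-94.5)
E
```

```text
24.45 [ 0.5006 -0.3732  0.1388] [ 1.    -0.029  0.    -0.002] [ 0.42  0.51 -0.64] [-0.01  0.22 -0.02] 0.045428813172064104
jaw goal -94.5 d [-0.0038 -0.0057 -0.0478] r [-0.0035  0.0003 -0.0195] n 1 per row [-0.0038 -0.0057 -0.0478] [-0.0035  0.0003 -0.0195] joints [-0.17  0.6   1.04  1.62 -0.55  1.24 -0.66]
```

Call:
apply_moves([
  {"translation": [-0.005, -0.005, -0.022], "turn": [-0.003, 0, -0.012], "hand": 0.045},
  {"translation": [-0.002, -0.001, -0.016], "turn": [0, 0, -0.007], "hand": 0.045},
  {"translation": [0, 0, -0.006], "turn": [0, 0, 0], "hand": 0.045},
  {"translation": [0, 0, 0], "turn": [0, 0, 0], "hand": 0.045},
])

```text
time: 24.85
ee_pos: [0.4981, -0.3746, 0.0975]
eef_rot: [0.999, -0.033, 0.002, -0.001]
ft_force: [0.6, 0.2, 0.7]
width: 0.045
```

```bash
python3 - <<'E'
from h import *
goal([.4968,-.3789,.091],-94.5)
E
```

```text
24.85 [ 0.4981 -0.3746  0.0975] [ 0.999 -0.033  0.002 -0.001] [0.57 0.17 0.69] [-0.06  0.1  -0.07] 0.04503535899188615
jaw goal -94.5 d [-0.0013 -0.0043 -0.0065] r [-0.0017  0.0041 -0.0118] n 1 per row [-0.0013 -0.0043 -0.0065] [-0.0017  0.0041 -0.0118] joints [-0.15  0.64  1.    1.67 -0.59  1.16 -0.63]
```

Call:
apply_moves([
  {"translation": [-0.001, -0.004, -0.006], "turn": [-0.002, 0.004, -0.012], "hand": 0.045},
  {"translation": [-0.0005, -0.001, -0.001], "turn": [0, 0, 0], "hand": 0.03},
  {"translation": [0, 0, 0], "turn": [0, 0, 0], "hand": 0.01},
  {"translation": [0, 0, 0], "turn": [0, 0, 0], "hand": 0.005},
  {"translation": [0, 0, 0], "turn": [0, 0, 0], "hand": 0.005},
], newtons=40)

```text
time: 25.35
ee_pos: [0.4987, -0.3805, 0.0935]
eef_rot: [0.999, -0.039, 0.002, 0.001]
ft_force: [0.3, 0.9, 0.3]
width: 0.021
```

```bash
python3 - <<'E'
from h import *
goal([.6095,.0335,.26],-94.5)
E
```

```text
25.35 [ 0.4987 -0.3805  0.0935] [ 0.999 -0.039  0.002  0.001] [0.29 0.88 0.29] [-0.04  0.18  0.05] 0.020962981632930644
jaw goal -94.5 d [0.1108 0.414  0.1665] r [ 0.0024  0.0038 -0.0009] n 10 per row [0.0111 0.0414 0.0167] [ 0.0002  0.0004 -0.0001] joints [-0.14  0.65  1.    1.66 -0.59  1.16 -0.64]
```

Call:
apply_moves([
  {"translation": [0, 0, 0], "turn": [0, 0, 0], "hand": 0.005},
  {"translation": [0, 0, 0], "turn": [0, 0, 0], "hand": 0.005},
])

```text
time: 25.55
ee_pos: [0.4987, -0.3804, 0.0935]
eef_rot: [0.999, -0.039, 0.002, 0.001]
ft_force: [-0.4, 0.1, -2.5]
width: 0.0153
```

Call:
apply_moves([
  {"translation": [0, 0, 0.03], "turn": [0, 0, 0], "hand": 0.005},
  {"translation": [0, 0, 0.04], "turn": [0, 0, 0], "hand": 0.005},
  {"translation": [0, 0, 0.045], "turn": [0, 0, 0], "hand": 0.005},
  {"translation": [0.005, 0.02, 0.04], "turn": [0, 0, 0], "hand": 0.005},
  {"translation": [0.01, 0.035, 0.01], "turn": [0, 0, 0], "hand": 0.005},
])

```text
time: 26.05
ee_pos: [0.5077, -0.3269, 0.2605]
eef_rot: [0.999, -0.044, -0.002, 0.0]
ft_force: [0.9, -1.3, -2.6]
width: 0.0159
```

```bash
python3 - <<'E'
from h import *
goal([.6095,.0335,.26],-94.5)
E
```

```text
26.05 [ 0.5077 -0.3269  0.2605] [ 0.999 -0.044 -0.002  0.   ] [ 0.94 -1.33 -2.6 ] [-0.05  0.07 -0.03] 0.015869386438163175
jaw goal -94.5 d [ 0.1018  0.3604 -0.0005] r [ 0.0005 -0.0044  0.0089] n 8 per row [ 0.0127  0.0451 -0.0001] [ 0.0001 -0.0005  0.0011] joints [-0.34  0.47  1.16  1.53 -0.43  1.43 -0.82]
```

Call:
apply_moves([
  {"translation": [0.012, 0.042, 0.005], "turn": [0, 0, 0], "hand": 0.005},
  {"translation": [0.012, 0.042, 0.003], "turn": [0, 0, 0], "hand": 0.005},
  {"translation": [0.012, 0.042, 0], "turn": [0, 0, 0], "hand": 0.005},
  {"translation": [0.012, 0.042, 0], "turn": [0, 0, 0], "hand": 0.005},
  {"translation": [0.012, 0.042, 0], "turn": [0, 0, 0], "hand": 0.005},
])

```text
time: 26.55
ee_pos: [0.5672, -0.1119, 0.271]
eef_rot: [0.999, -0.047, -0.0, -0.0]
ft_force: [1.2, -1.1, -3.2]
width: 0.0161
```

Call:
apply_moves([
  {"translation": [0.012, 0.042, 0], "turn": [0, 0, 0], "hand": 0.005},
  {"translation": [0.012, 0.04, 0], "turn": [0, 0, 0], "hand": 0.005},
  {"translation": [0.01, 0.03, 0], "turn": [0, 0, 0], "hand": 0.005},
  {"translation": [0, 0, 0], "turn": [0, 0, 0], "hand": 0.005},
])

```text
time: 26.95
ee_pos: [0.6023, 0.0143, 0.2692]
eef_rot: [0.999, -0.041, -0.002, -0.002]
ft_force: [0.3, 0.0, -4.6]
width: 0.0156
```

```bash
python3 - <<'E'
from h import *
goal([.6112,.0333,.22],-94.5)
E
```

```text
26.95 [0.6023 0.0143 0.2692] [ 0.999 -0.041 -0.002 -0.002] [ 0.33  0.03 -4.58] [-0.08  0.15  0.04] 0.015612095613604987
jaw goal -94.5 d [ 0.0089  0.019  -0.0492] r [-0.0035 -0.0033  0.0039] n 2 per row [ 0.0045  0.0095 -0.0246] [-0.0018 -0.0017  0.002 ] joints [-0.95  0.46  1.17  1.52 -0.43  1.45 -1.41]
```

Call:
apply_moves([
  {"translation": [0.009, 0.018, -0.01], "turn": [-0.003, -0.003, 0.004], "hand": 0.005},
  {"translation": [0.002, 0.003, -0.005], "turn": [0, 0, 0], "hand": 0.005},
  {"translation": [0, 0, 0], "turn": [0, 0, 0], "hand": 0.005},
])

```text
time: 27.25
ee_pos: [0.6132, 0.0363, 0.2525]
eef_rot: [0.999, -0.039, -0.001, 0.0]
ft_force: [-0.6, -0.5, -3.3]
width: 0.0153
```

```bash
python3 - <<'E'
from h import *
goal([.6117,.0333,.205],-94.5)
E
```

```text
27.25 [0.6132 0.0363 0.2525] [ 0.999 -0.039 -0.001  0.   ] [-0.64 -0.45 -3.31] [-0.09  0.2   0.09] 0.015346922490424346
jaw goal -94.5 d [-0.0015 -0.003  -0.0475] r [ 0.0005 -0.0017 -0.0008] n 1 per row [-0.0015 -0.003  -0.0475] [ 0.0005 -0.0017 -0.0008] joints [-0.95  0.5   1.15  1.51 -0.46  1.43 -1.43]
```

Call:
apply_moves([
  {"translation": [-0.0015, -0.003, -0.02], "turn": [0, -0.002, 0], "hand": 0.005},
  {"translation": [-0.001, 0, -0.015], "turn": [0, 0, 0], "hand": 0.005},
  {"translation": [0, 0, -0.006], "turn": [0, 0, 0], "hand": 0.005},
  {"translation": [0, 0, 0], "turn": [0, 0, 0], "hand": 0.005},
])

```text
time: 27.65
ee_pos: [0.6101, 0.0305, 0.2102]
eef_rot: [0.999, -0.041, 0.0, 0.0]
ft_force: [0.9, 0.4, -2.2]
width: 0.016
```

```bash
python3 - <<'E'
from h import *
goal([.6117,.0333,.195],-94.5)
E
```

```text
27.65 [0.6101 0.0305 0.2102] [ 0.999 -0.041  0.     0.   ] [ 0.87  0.36 -2.18] [-0.07  0.19 -0.03] 0.01603362834979293
jaw goal -94.5 d [ 0.0016  0.0028 -0.0152] r [0.0006 0.0002 0.0029] n 1 per row [ 0.0016  0.0028 -0.0152] [0.0006 0.0002 0.0029] joints [-0.94  0.52  1.13  1.58 -0.48  1.35 -1.41]
```

Call:
apply_moves([
  {"translation": [0.0016, 0.0026, -0.004], "turn": [0, 0, 0.003], "hand": 0.005},
  {"translation": [0, 0, -0.004], "turn": [0, 0, 0], "hand": 0.005},
  {"translation": [0, 0, -0.002], "turn": [0, 0, 0], "hand": 0.005},
])

```text
time: 27.95
ee_pos: [0.6126, 0.0329, 0.2011]
eef_rot: [0.999, -0.039, 0.001, 0.0]
ft_force: [0.8, 0.5, -2.6]
width: 0.0155
```

```bash
python3 - <<'E'
from h import *
goal([.6117,.0333,.185],-94.5)
E
```

```text
27.95 [0.6126 0.0329 0.2011] [ 0.999 -0.039  0.001  0.   ] [ 0.76  0.45 -2.56] [-0.06  0.19 -0.02] 0.015487025107892254
jaw goal -94.5 d [-0.0009  0.0004 -0.0161] r [0.0003 0.0022 0.0002] n 1 per row [-0.0009  0.0004 -0.0161] [0.0003 0.0022 0.0002] joints [-0.94  0.53  1.12  1.59 -0.49  1.33 -1.4 ]
```

Call:
apply_moves([
  {"translation": [-0.0009, 0.0004, -0.003], "turn": [0, 0.002, 0], "hand": 0.005},
  {"translation": [0, 0, -0.003], "turn": [0, 0, 0], "hand": 0.005},
  {"translation": [0, 0, -0.002], "turn": [0, 0, 0], "hand": 0.005},
])

```text
time: 28.25
ee_pos: [0.6119, 0.0335, 0.1929]
eef_rot: [0.999, -0.039, 0.0, 0.0]
ft_force: [-0.1, 0.6, -2.7]
width: 0.0162
```

```bash
python3 - <<'E'
from h import *
goal([.6117,.0333,.185],-94.5)
E
```

```text
28.25 [0.6119 0.0335 0.1929] [ 0.999 -0.039  0.     0.   ] [-0.13  0.58 -2.67] [-0.06  0.18  0.01] 0.01620882803751033
jaw goal -94.5 d [-0.0002 -0.0002 -0.0079] r [ 0.0002  0.0007 -0.0001] n 1 per row [-0.0002 -0.0002 -0.0079] [ 0.0002  0.0007 -0.0001] joints [-0.93  0.54  1.11  1.6  -0.5   1.32 -1.4 ]
```

Call:
apply_moves([
  {"translation": [0, 0, -0.002], "turn": [0, 0, 0], "hand": 0.005},
  {"translation": [0, 0, -0.002], "turn": [0, 0, 0], "hand": 0.005},
  {"translation": [0, 0, -0.002], "turn": [0, 0, 0], "hand": 0.005},
])

```text
time: 28.55
ee_pos: [0.6119, 0.0335, 0.1864]
eef_rot: [0.999, -0.039, 0.0, 0.0]
ft_force: [0.4, 0.6, -2.6]
width: 0.0158
```

```bash
python3 - <<'E'
from h import *
goal([.6117,.0333,.185],-94.5)
E
```

```text
28.55 [0.6119 0.0335 0.1864] [ 0.999 -0.039  0.     0.   ] [ 0.41  0.57 -2.62] [-0.05  0.16  0.01] 0.015785348283106213
jaw goal -94.5 d [-0.0002 -0.0002 -0.0014] r [ 0.0002  0.0008 -0.0001] n 1 per row [-0.0002 -0.0002 -0.0014] [ 0.0002  0.0008 -0.0001] joints [-0.93  0.54  1.11  1.61 -0.5   1.3  -1.4 ]
```

Call:
apply_moves([
  {"translation": [0, 0, -0.001], "turn": [0, 0, 0], "hand": 0.005},
  {"translation": [0, 0, 0], "turn": [0, 0, 0], "hand": 0.02},
  {"translation": [0, 0, 0], "turn": [0, 0, 0], "hand": 0.02},
  {"translation": [-0.0018, 0, 0], "turn": [0, 0, 0], "hand": 0.02},
  {"translation": [0, 0, 0], "turn": [0, 0, 0], "hand": 0.02},
], newtons=10)

```text
time: 29.05
ee_pos: [0.6107, 0.0334, 0.1862]
eef_rot: [0.999, -0.039, 0.001, -0.0]
ft_force: [0.3, 0.4, 0.9]
width: 0.0198
```

```bash
python3 - <<'E'
from h import *
goal([.6099,.0334,.184],-94.5)
E
```

```text
29.05 [0.6107 0.0334 0.1862] [ 0.999 -0.039  0.001 -0.   ] [0.31 0.42 0.92] [0.01 0.17 0.05] 0.019846047783600385
jaw goal -94.5 d [-0.0008 -0.     -0.0022] r [-0.      0.0025 -0.0002] n 1 per row [-0.0008 -0.     -0.0022] [-0.      0.0025 -0.0002] joints [-0.94  0.54  1.11  1.61 -0.5   1.3  -1.4 ]
```

Now turn counter-clockwise, checking torque.

Call:
apply_moves([
  {"translation": [-0.0005, 0, -0.002], "turn": [0, 0.002, 0.1], "hand": 0.02},
  {"translation": [0, 0, 0], "turn": [0, 0, 0.1], "hand": 0.02},
  {"translation": [0, 0, 0], "turn": [0, 0, 0.1], "hand": 0.02},
  {"translation": [0, 0, 0], "turn": [0, 0, 0.1], "hand": 0.02},
  {"translation": [0, 0, 0], "turn": [0, 0, 0], "hand": 0.02},
])

```text
time: 29.55
ee_pos: [0.6105, 0.0336, 0.1849]
eef_rot: [0.986, 0.167, 0.001, -0.0]
ft_force: [-0.8, -0.2, 0.6]
width: 0.0198
```

```bash
python3 - <<'E'
from h import *
goal([.6099,.0334,.184],-60)
E
```

```text
29.55 [0.6105 0.0336 0.1849] [ 0.986  0.167  0.001 -0.   ] [-0.85 -0.24  0.61] [-0.09  0.2  -0.04] 0.019834830849881788
jaw goal -60 d [-0.0006 -0.0002 -0.0009] r [-0.0009  0.0019  0.1871] n 2 per row [-0.0003 -0.0001 -0.0005] [-0.0005  0.001   0.0936] joints [-0.88  0.49  1.02  1.61 -0.43  1.28 -1.03]
```

Call:
apply_moves([
  {"translation": [-0.0005, 0, -0.001], "turn": [0, 0.002, 0.1], "hand": 0.02},
  {"translation": [0, 0, 0], "turn": [0, 0, 0.1], "hand": 0.02},
  {"translation": [0, 0, 0], "turn": [0, 0, 0.08], "hand": 0.02},
  {"translation": [0, 0, 0], "turn": [0, 0, 0], "hand": 0.02},
])

```text
time: 29.95
ee_pos: [0.6103, 0.0332, 0.1845]
eef_rot: [0.953, 0.302, 0.001, -0.0]
ft_force: [0.2, 0.4, -1.7]
width: 0.0198
```

```bash
python3 - <<'E'
from h import *
goal([.6099,.0334,.184],-40)
E
```

```text
29.95 [0.6103 0.0332 0.1845] [ 0.953  0.302  0.001 -0.   ] [ 0.2   0.38 -1.65] [-0.1   0.01  0.04] 0.019777103440987324
jaw goal -40 d [-0.0004  0.0002 -0.0005] r [-0.0012  0.0008  0.2595] n 2 per row [-0.0002  0.0001 -0.0002] [-0.0006  0.0004  0.1297] joints [-0.85  0.47  0.95  1.61 -0.4   1.27 -0.78]
```

Call:
apply_moves([
  {"translation": [0, 0, 0], "turn": [0, 0.001, 0.1], "hand": 0.02},
  {"translation": [0, 0, 0], "turn": [0, 0, 0.1], "hand": 0.02},
  {"translation": [0, 0, 0], "turn": [0, 0, 0.08], "hand": 0.02},
  {"translation": [0, 0, 0], "turn": [0, 0, 0], "hand": 0.02},
])

```text
time: 30.35
ee_pos: [0.6103, 0.0324, 0.1844]
eef_rot: [0.905, 0.426, 0.0, -0.001]
ft_force: [0.4, 0.3, 0.2]
width: 0.0246
```

```bash
python3 - <<'E'
from h import *
goal([.6099,.0334,.184],-20)
E
```

```text
30.35 [0.6103 0.0324 0.1844] [ 0.905  0.426  0.    -0.001] [0.39 0.29 0.24] [ 0.04  0.11 -0.51] 0.02460358468316144
jaw goal -20 d [-0.0004  0.001  -0.0004] r [-0.0012 -0.0005  0.3411] n 3 per row [-0.0001  0.0003 -0.0001] [-0.0004 -0.0002  0.1137] joints [-0.81  0.45  0.9   1.61 -0.36  1.26 -0.54]
```

Call:
apply_moves([
  {"translation": [0, 0.001, 0], "turn": [0, 0, -0.1], "hand": 0.02},
  {"translation": [0, 0, 0], "turn": [0, 0, -0.1], "hand": 0.02},
  {"translation": [0, 0, 0], "turn": [0, 0, 0], "hand": 0.02},
])

```text
time: 30.65
ee_pos: [0.6107, 0.0328, 0.1847]
eef_rot: [0.946, 0.323, 0.001, -0.0]
ft_force: [0.3, -1.0, -1.2]
width: 0.0206
```

```bash
python3 - <<'E'
from h import *
goal([.6099,.0334,.184],-55)
a=camera('scene')[:,:,::-1];cv2.imwrite('pics/raw_s2.png',a)
w=camera('wrist')[:,:,::-1];cv2.imwrite('pics/raw_w14.png',w)
m=np.zeros((590,800,3),np.uint8)
m[:,:]=0
s=cv2.resize(a[175:293,190:330],None,fx=3.4,fy=3.4,interpolation=cv2.INTER_CUBIC);m[:s.shape[0],:s.shape[1]]=s
t=cv2.resize(w[40:240,150:358],None,fx=1.55,fy=1.55,interpolation=cv2.INTER_CUBIC);m[:t.shape[0],478:478+t.shape[1]]=t[:, :322]
cv2.imwrite('pics/m2.png',m)
c=calibration('scene')
for h in(.046,.036,.030):
    z=.046+h+.0695
    print(h,[((proj(c,[.61+r*np.cos(b),.0334+r*np.sin(b),z])-[190,175])*3.4).round(1).tolist() for r,b in((.094,0.08),(.094,1.65),(.094,-1.5))], 'handle top',((proj(c,[.61,.0334,.046+h+.106])-[190,175])*3.4).round(1))
E
```

```text
30.65 [0.6107 0.0328 0.1847] [ 0.946  0.323  0.001 -0.   ] [ 0.28 -1.03 -1.17] [-0.15  0.07 -0.11] 0.02056727190109016
jaw goal -55 d [-0.0008  0.0006 -0.0007] r [-0.001   0.0009 -0.0466] n 1 per row [-0.0008  0.0006 -0.0007] [-0.001   0.0009 -0.0466] joints [-0.84  0.46  0.94  1.61 -0.39  1.27 -0.74]
0.046 [[281.9, 215.9], [391.1, 71.5], [97.0, 122.3]] handle top [245.7  57.7]
0.036 [[281.7, 226.1], [390.1, 81.9], [98.3, 132.6]] handle top [245.8  68.7]
0.03 [[281.6, 232.0], [389.5, 88.1], [99.1, 138.7]] handle top [245.8  75.2]
```

View pics/m2.png

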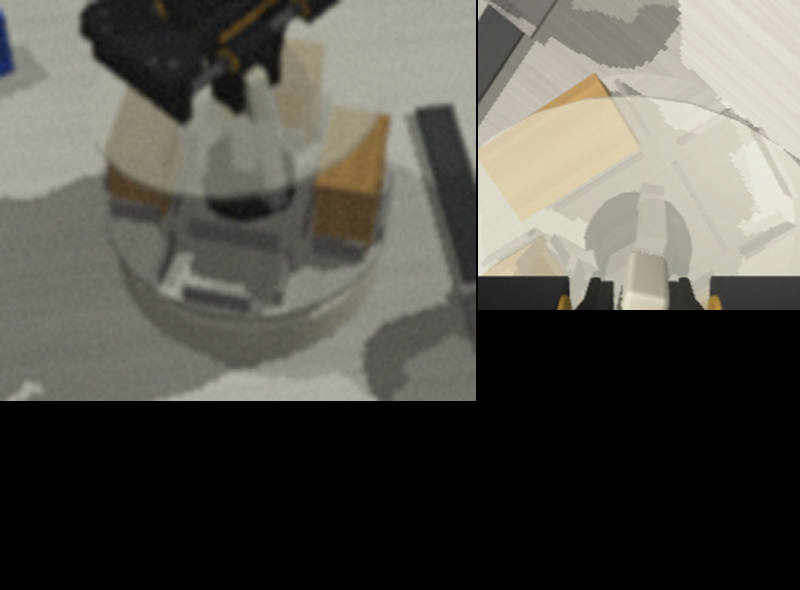

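```bash
python3 - <<'E'
from h import *
c=calibration('scene')
t=np.linspace(0,2*np.pi,721)
def circ(x,y,z,r): return (np.array([proj(c,[x+r*np.cos(a),y+r*np.sin(a),z]) for a in t])-[190,175])*3.4
def vat(q,u):
    k=[i for i in range(720) if (q[i,0]-u)*(q[i+1,0]-u)<=0]; return max(q[i,1] for i in k).round(0) if k else None
us=(120,150,175,205,235,270,300,330,360,380)
print('tray',[vat(circ(.61,.0334,.064,.098),u) for u in us])
for h in(.030,.036,.046,.051,.056): print(h,[vat(circ(.61,.0334,.046+h+.0695,.094),u) for u in us])
im=cv2.imread('pics/m2.png')[:400,:476]
q=circ(.61,.0334,.046+.046+.0695,.094); cv2.polylines(im,[q.astype(int)],1,(0,0,255),1)
q=circ(.61,.0334,.046+.036+.0695,.094); cv2.polylines(im,[q.astype(int)],1,(0,255,0),1)
q=circ(.61,.0334,.064,.098); cv2.polylines(im,[q.astype(int)],1,(255,0,0),1)
cv2.imwrite('pics/m3.png',cv2.resize(im,None,fx=1.4,fy=1.4))
E
```

```text
tray [np.float64(257.0), np.float64(286.0), np.float64(301.0), np.float64(312.0), np.float64(316.0), np.float64(315.0), np.float64(309.0), np.float64(296.0), np.float64(274.0), np.float64(248.0)]
0.03 [np.float64(181.0), np.float64(208.0), np.float64(221.0), np.float64(231.0), np.float64(235.0), np.float64(234.0), np.float64(228.0), np.float64(216.0), np.float64(195.0), np.float64(172.0)]
0.036 [np.float64(176.0), np.float64(203.0), np.float64(216.0), np.float64(225.0), np.float64(229.0), np.float64(228.0), np.float64(222.0), np.float64(210.0), np.float64(190.0), np.float64(167.0)]
0.046 [np.float64(168.0), np.float64(193.0), np.float64(206.0), np.float64(215.0), np.float64(219.0), np.float64(218.0), np.float64(212.0), np.float64(200.0), np.float64(180.0), np.float64(158.0)]
0.051 [np.float64(163.0), np.float64(188.0), np.float64(201.0), np.float64(210.0), np.float64(214.0), np.float64(213.0), np.float64(207.0), np.float64(195.0), np.float64(175.0), np.float64(154.0)]
0.056 [np.float64(158.0), np.float64(183.0), np.float64(196.0), np.float64(205.0), np.float64(209.0), np.float64(208.0), np.float64(202.0), np.float64(190.0), np.float64(171.0), np.float64(149.0)]
```

View pics/m3.png

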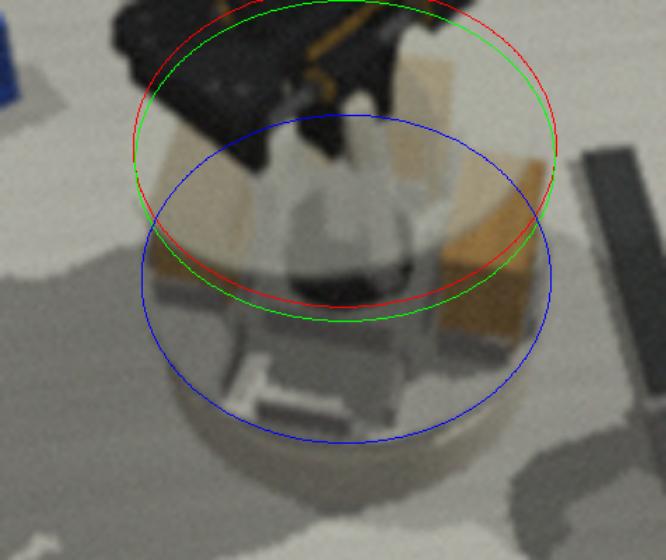

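```bash
cat > fitdisc.py <<'E'
from h import *
from scipy.optimize import least_squares
t=np.linspace(0,2*np.pi,361)
def circ3(p):
    x,y,z,a,b=p; R=Ro.from_rotvec([a,b,0]).as_matrix()
    return np.array([x,y,z])+(R@np.array([.094*np.cos(t),.094*np.sin(t),0*t])).T   # z: disc centre height
def pr(c,P):
    E=np.array(c['extrinsics']);q=P@E[:3,:3].T+E[:3,3]; return np.c_[c['fx']*q[:,0]/q[:,2]+c['cx'],c['fy']*q[:,1]/q[:,2]+c['cy']]
def res(p,obs,prior):
    P=circ3(p);r=[]
    for c,pts in obs:
        Q=pr(c,P); A=Q[:-1];D=Q[1:]-A
        for u in pts:
            s=np.clip(((u-A)*D).sum(1)/(D*D).sum(1),0,1); r.append(np.linalg.norm(A+s[:,None]*D-u,axis=1).min())
    return np.r_[r,prior(p)]
E
python3 - <<'E'
from fitdisc import *
s=np.array([(200,262),(260,273),(330,277),(400,269),(450,255),(500,222),(530,190)])/1.4/3.4+[190,175]
w=np.array([(490,130),(560,103),(630,97),(700,110),(760,132),(795,155)],float);w=(w-[478,0])/1.55+[150,40]
cs,cw=calibration('scene'),calibration('wrist')
for name,obs in(('both',[(cs,s),(cw,w)]),('scene',[(cs,s)]),('wrist',[(cw,w)])):
    for mode in('tilt','flat'):
        pri=(lambda p:[(p[0]-.61)/.003,(p[1]-.0334)/.003,p[3]/.15,p[4]/.15]) if mode=='tilt' else (lambda p:[p[3]*1e4,p[4]*1e4])
        r=least_squares(res,[.61,.0334,.16,0.01,0.01],args=(obs,pri)); print(name,mode,r.x.round(4),'cost',round(r.cost,2),'h',round(r.x[2]-.1155,4))
E
```

```text
both tilt [ 0.6074  0.0275  0.1997 -0.1669  0.4375] cost 27.7 h 0.0842
both flat [0.5972 0.0268 0.1636 0.     0.    ] cost 26.05 h 0.0481
scene tilt [ 0.61    0.0321  0.1623  0.0789 -0.1871] cost 2.29 h 0.0468
scene flat [ 0.6934  0.0121  0.2944 -0.     -0.    ] cost 0.78 h 0.1789
wrist tilt [ 0.6067  0.0315  0.2051 -0.2559  0.4358] cost 7.67 h 0.0896
wrist flat [ 0.5942  0.0255  0.191  -0.     -0.    ] cost 1.11 h 0.0755
```

Call:
apply_moves([
  {"translation": [0, 0, 0], "turn": [0, 0, 0], "hand": 0.035},
  {"translation": [0, 0, 0], "turn": [0, 0, 0], "hand": 0.04},
  {"translation": [0, 0, 0.03], "turn": [0, 0, 0], "hand": 0.05},
  {"translation": [-0.01, -0.01, 0.045], "turn": [0, 0, 0], "hand": 0.05},
  {"translation": [-0.03, -0.025, 0.04], "turn": [0, 0, 0], "hand": 0.05},
])

```text
time: 31.25
ee_pos: [0.5713, 0.0039, 0.2938]
eef_rot: [0.944, 0.33, -0.004, -0.0]
ft_force: [-0.1, 1.2, 2.1]
width: 0.0477
```

Call:
apply_moves([
  {"translation": [-0.03, -0.025, 0.02], "turn": [0, 0, 0], "hand": 0.05},
  {"translation": [0, 0, 0], "turn": [0, 0, 0], "hand": 0.05},
])

```text
time: 31.45
ee_pos: [0.5402, -0.0269, 0.3194]
eef_rot: [0.945, 0.328, -0.001, -0.001]
ft_force: [0.8, 1.0, -0.4]
width: 0.0498
```

```bash
python3 - <<'E'
from h import *
goal([.6099,.0334,.184],-55)
c=calibration('wrist');w=camera('wrist')[:,:,::-1].copy();cv2.imwrite('pics/raw_w15.png',w)
import json;json.dump({k:(np.array(v).tolist()) for k,v in c.items()},open('cw15.json','w'))
cv2.imwrite('pics/raw_s3.png',camera('scene')[:,:,::-1]);cv2.imwrite('pics/raw_t3.png',camera('top')[:,:,::-1])
for h in(.03,.036,.046,.051):print(h,proj(c,[.61,.0334,.046+h+.106]))
u,v=proj(c,[.61,.0334,.19]);u,v=int(u),int(v)
h=cv2.cvtColor(w,cv2.COLOR_BGR2HSV)
g=cv2.cvtColor(w,cv2.COLOR_BGR2GRAY)
for y in range(v-50,v+51,5): print(y,' '.join('%3d'%g[y,x] for x in range(u-50,u+51,4)))
E
```

```text
31.45 [ 0.5402 -0.0269  0.3194] [ 0.945  0.328 -0.001 -0.001] [ 0.8   1.03 -0.38] [-0.08  0.06  0.  ] 0.049795914727472586
jaw goal -55 d [ 0.0697  0.0603 -0.1354] r [-0.0006 -0.0022 -0.058 ] n 4 per row [ 0.0174  0.0151 -0.0338] [-0.0002 -0.0005 -0.0145] joints [-0.98  0.16  1.08  1.59 -0.14  1.48 -0.8 ]
0.03 [248.69593593  94.50897656]
0.036 [248.57405606  93.93991108]
0.046 [248.3585498   92.93369755]
0.051 [248.24452408  92.40130363]
43 207 208 208 209 196 197 196 196 196 195 196 198 196 186 201 206 208 223 222 223 223 214 187 206 207 207
48 208 208 209 201 195 196 195 194 194 197 197 187 185 185 188 206 207 207 211 201 187 206 206 208 205 207
53 209 212 206 195 194 194 194 196 196 189 183 180 187 192 198 206 208 207 186 205 207 207 206 206 206 205
58 209 208 195 194 193 196 196 192 182 180 194 195 193 234 234 233 223 205 206 208 206 205 207 206 207 221
63 208 193 192 196 196 193 183 179 190 197 188 200 191 217 214 211 177 200 201 206 206 207 205 208 218 221
68 191 194 196 195 183 179 187 196 186 198 188 195 219 215 212 208 139 204 185 205 206 207 206 205 205 214
73 212 194 184 1
[... 897 characters left out ...]
 142 169 167 165 188 165 202 203 201 201 202 203 213
118 191 191 194 190 187 190 191 200 200 219 209 203 198 128 164 166 195 195 191 195 201 202 194 204 204 213
123 192 191 191 194 191 191 198 186 200 214 207 200 176 160 167 167 193 186 196 195 191 196 196 186 192 203
128 194 192 190 191 192 189 191 196 195 159 181 198 145 202 201 200 201 202 193 197 193 191 192 194 195 193
133 193 193 191 191 191 191 184 190 193 199 201 202 201 200 200 202 192 200 194 190 193 194 194 193 193 192
138 192 191 193 191 191 193 191 184 188 191 201 199 200 202 192 198 194 190 192 193 195 193 193 193 194 196
143 193 191 192 193 191 192 193 191 187 199 200 202 201 199 191 188 192 195 195 193 193 194 195 194 195 195
```

```bash
python3 - <<'E'
from h import *
g=cv2.imread('pics/raw_w15.png',0)
print('    ',' '.join('%3d'%x for x in range(226,282)))
for y in list(range(53,64,1))+list(range(68,120,8))+list(range(122,132)): print(y,' '.join('%3d'%g[y,x] for x in range(226,282)))
E
```

```text
226 227 228 229 230 231 232 233 234 235 236 237 238 239 240 241 242 243 244 245 246 247 248 249 250 251 252 253 254 255 256 257 258 259 260 261 262 263 264 265 266 267 268 269 270 271 272 273 274 275 276 277 278 279 280 281
53 196 196 196 196 196 196 195 193 189 186 185 184 182 180 180 179 180 181 184 187 186 185 186 189 191 190 184 190 197 203 204 204 206 205 207 206 207 207 207 206 206 206 203 190 186 188 193 200 204 206 205 206 206 206 205 206
54 195 195 196 196 196 193 192 188 185 184 183 181 180 179 180 180 182 187 192 193 186 186 189 206 226 227 222 219 210 193 184 192 202 206 206 207 206 206 206 205 205 206 206 200 192 194 201 205 205 206 205 206 206 206 206 206
55 195 194 195 194 192 189 186 184 184 182 180 180 180 180 181 184 191 195 197 197 195 192 192 220 231 231 229 225 222 220 219 213 196 182 187 196 203 206 205 205 207 206 206 206 204 204 205 206 205 205 206 205 206 207 207 206
56 196 196 195 191 186 186 184 184 181 180 180 180 181 182 187 193 197 196 195 195 191 186 198 225 233 235 235 233 231 228 226 222 220 218 214 200 185 196 206 206 205 205 206 206 205 205 206 205 
[... 4792 characters left out ...]
 193 190 191 193
129 194 195 194 191 191 197 201 184 150 137 145 153 158 162 169 173 178 185 181 163 138 141 181 198 201 201 201 200 201 201 199 200 199 199 201 201 201 202 202 202 198 194 191 193 195 196 198 199 201 201 195 191 192 191 191 189
130 193 197 195 193 187 190 198 201 201 196 180 160 144 141 147 154 158 164 160 144 135 169 195 200 200 200 199 200 200 200 200 200 201 201 202 202 202 202 200 196 193 193 193 194 196 199 201 200 199 195 191 191 191 190 187 190
131 190 196 195 193 191 185 195 201 201 201 201 201 202 194 174 147 138 140 137 140 172 195 200 200 200 199 199 199 199 200 200 200 202 201 203 203 202 199 194 192 194 194 195 198 200 201 199 194 190 192 192 190 189 190 190 192
```

```bash
python3 - <<'E'
from h import *
import json
c=json.load(open('cw15.json'))
pts=np.array([(248.3,53.5),(264.7,57.3),(247.6,131.5),(231.4,127.3)])
for z in(.182,.188,.198,.203):
    q=np.array([ray(c,*p,z)[:2] for p in pts]); print(z,q.mean(0).round(4),[np.linalg.norm(q[i]-q[(i+1)%4]).round(4) for i in range(4)],np.degrees(np.arctan2(*(q[0]+q[1]-q[2]-q[3])[::-1])).round(1))
# full pose least squares with handle top rectangle, pose (x,y,z,tiltx,tilty,yaw)
from scipy.optimize import least_squares
L=np.array([(.035,.008,0),(.035,-.008,0),(-.035,-.008,0),(-.035,.008,0)])
from itertools import permutations
def f(p,o):
    R=Ro.from_rotvec([p[3],p[4],0])*Ro.from_euler('z',p[5]); P=R.apply(L)+p[:3]
    return np.r_[(np.array([proj(c,a) for a in P])-pts[o]).ravel(), p[3]/.5,p[4]/.5]
for o in([0,1,2,3],[1,0,3,2]):
  for yw in(.6,.9):
    r=least_squares(f,[.61,.033,.19,.0,.0,yw],args=(o,)); print(o,r.x.round(4),r.cost.round(2))
E
```

```text
0.182 [0.6101 0.0346] [np.float64(0.0154), np.float64(0.0685), np.float64(0.0163), np.float64(0.0679)] 24.4
0.188 [0.6098 0.0342] [np.float64(0.0151), np.float64(0.067), np.float64(0.0159), np.float64(0.0665)] 24.4
0.198 [0.6093 0.0335] [np.float64(0.0145), np.float64(0.0646), np.float64(0.0153), np.float64(0.0641)] 24.4
0.203 [0.609  0.0332] [np.float64(0.0142), np.float64(0.0634), np.float64(0.0151), np.float64(0.0629)] 24.4
[0, 1, 2, 3] [ 0.6107  0.035   0.1793 -0.108   0.0822  0.4341] 0.09
[0, 1, 2, 3] [ 0.6107  0.035   0.1793 -0.108   0.0822  0.4341] 0.09
[1, 0, 3, 2] [ 0.6084  0.0335  0.1879 -2.3637  1.1789 -1.3931] 15.74
[1, 0, 3, 2] [ 0.6084  0.0335  0.1879 -2.3637  1.1789 -1.3932] 15.74
```

Call:
apply_moves([
  {"translation": [0.006, 0.006, 0], "turn": [0, 0, 0.146], "hand": 0.045},
  {"translation": [0.006, 0.006, 0], "turn": [0, 0, 0.146], "hand": 0.045},
  {"translation": [0.006, 0.006, 0], "turn": [0, 0, 0.146], "hand": 0.045},
  {"translation": [0.006, 0.006, 0], "turn": [0, 0, 0.146], "hand": 0.045},
  {"translation": [0.006, 0.006, 0], "turn": [0, 0, 0.146], "hand": 0.045},
])

```text
time: 32.1
ee_pos: [0.5729, 0.0149, 0.3098]
eef_rot: [0.756, 0.654, -0.008, 0.001]
ft_force: [-0.3, -0.2, 0.4]
width: 0.0448
```

Call:
apply_moves([
  {"translation": [0.006, 0.005, 0], "turn": [0, 0, 0.146], "hand": 0.045},
  {"translation": [0.006, 0.005, 0], "turn": [0, 0, 0.146], "hand": 0.045},
  {"translation": [0.006, 0.005, 0], "turn": [0, 0, 0.146], "hand": 0.045},
  {"translation": [0.006, 0.005, 0], "turn": [0, 0, 0.146], "hand": 0.045},
  {"translation": [0.006, 0.005, 0], "turn": [0, 0, 0.146], "hand": 0.045},
])

```text
time: 32.6
ee_pos: [0.6047, 0.0473, 0.3]
eef_rot: [0.464, 0.886, -0.014, 0.001]
ft_force: [0.5, -0.8, -0.6]
width: 0.0451
```

Call:
apply_moves([
  {"translation": [0, 0, 0], "turn": [0, 0, 0.146], "hand": 0.045},
  {"translation": [0, 0, 0], "turn": [0, 0, 0.146], "hand": 0.045},
  {"translation": [0, 0, 0], "turn": [0, 0, 0.146], "hand": 0.045},
  {"translation": [0, 0, 0], "turn": [0, 0, 0.146], "hand": 0.045},
  {"translation": [0, 0, 0], "turn": [0, 0, 0.146], "hand": 0.045},
])

```text
time: 33.1
ee_pos: [0.6055, 0.0543, 0.2886]
eef_rot: [0.107, 0.994, -0.018, -0.0]
ft_force: [-0.3, 0.7, -0.4]
width: 0.0452
```

```bash
python3 - <<'E'
from h import *
goal([.6099,.0336,.26],114.4)
E
```

```text
33.1 [0.6055 0.0543 0.2886] [ 0.107  0.994 -0.018 -0.   ] [-0.28  0.7  -0.36] [ 0.04 -0.01 -0.02] 0.04523759287429526
jaw goal 114.4 d [ 0.0044 -0.0207 -0.0286] r [0.0368 0.0077 0.6412] n 5 per row [ 0.0009 -0.0041 -0.0057] [0.0074 0.0015 0.1282] joints [-0.69  0.31  0.65  1.45 -0.15  1.45  1.31]
```

Call:
apply_moves([
  {"translation": [0.001, -0.006, 0], "turn": [0.008, 0.002, 0.135], "hand": 0.045},
  {"translation": [0.001, -0.006, 0], "turn": [0.008, 0.002, 0.135], "hand": 0.045},
  {"translation": [0.001, -0.006, 0], "turn": [0.008, 0.002, 0.135], "hand": 0.045},
  {"translation": [0.001, -0.004, 0], "turn": [0.008, 0.002, 0.135], "hand": 0.045},
  {"translation": [0.001, -0.002, 0], "turn": [0.008, 0.001, 0.1], "hand": 0.045},
])

```text
time: 33.6
ee_pos: [0.6105, 0.0364, 0.2776]
eef_rot: [-0.23, 0.973, 0.001, -0.008]
ft_force: [0.9, -0.2, 0.1]
width: 0.0447
```

```bash
python3 - <<'E'
from h import *
goal([.6099,.0336,.215],114.4)
E
```

```text
33.6 [0.6105 0.0364 0.2776] [-0.23   0.973  0.001 -0.008] [ 0.85 -0.16  0.06] [ 0.03  0.07 -0.03] 0.04466196303266912
jaw goal 114.4 d [-0.0006 -0.0028 -0.0626] r [ 0.0023 -0.0164 -0.038 ] n 2 per row [-0.0003 -0.0014 -0.0313] [ 0.0011 -0.0082 -0.019 ] joints [-0.56  0.32  0.55  1.45 -0.16  1.44  2.03]
```

Call:
apply_moves([
  {"translation": [-0.001, -0.003, -0.028], "turn": [0.002, -0.012, -0.02], "hand": 0.045},
  {"translation": [-0.001, 0, -0.025], "turn": [0, -0.005, -0.015], "hand": 0.045},
  {"translation": [0, 0, -0.008], "turn": [0, 0, 0], "hand": 0.045},
  {"translation": [0, 0, 0], "turn": [0, 0, 0], "hand": 0.045},
])

```text
time: 34.0
ee_pos: [0.6083, 0.0357, 0.208]
eef_rot: [-0.216, 0.976, 0.0, -0.004]
ft_force: [0.0, -0.4, 0.4]
width: 0.0448
```

```bash
python3 - <<'E'
from h import *
goal([.6099,.0336,.174],114.4)
E
```

```text
34.0 [0.6083 0.0357 0.208 ] [-0.216  0.976  0.    -0.004] [ 0.04 -0.4   0.42] [ 0.05  0.01 -0.02] 0.04481345545391295
jaw goal 114.4 d [ 0.0016 -0.0021 -0.034 ] r [ 0.0018 -0.0087 -0.01  ] n 1 per row [ 0.0016 -0.0021 -0.034 ] [ 0.0018 -0.0087 -0.01  ] joints [-0.56  0.35  0.54  1.56 -0.18  1.29  2.01]
```

Call:
apply_moves([
  {"translation": [0.002, -0.002, -0.015], "turn": [0.002, -0.008, -0.01], "hand": 0.045},
  {"translation": [0, 0, -0.012], "turn": [0, 0, 0], "hand": 0.045},
  {"translation": [0, 0, -0.005], "turn": [0, 0, 0], "hand": 0.045},
  {"translation": [0, 0, 0], "turn": [0, 0, 0], "hand": 0.045},
])

```text
time: 34.4
ee_pos: [0.6117, 0.0355, 0.1756]
eef_rot: [-0.213, 0.977, 0.0, -0.001]
ft_force: [-0.6, -0.5, 0.7]
width: 0.045
```

```bash
python3 - <<'E'
from h import *
goal([.6099,.0336,.174],114.4)
E
```

```text
34.4 [0.6117 0.0355 0.1756] [-0.213  0.977  0.    -0.001] [-0.56 -0.46  0.68] [0.05 0.05 0.04] 0.04495370558378855
jaw goal 114.4 d [-0.0018 -0.0019 -0.0016] r [-0.0002 -0.0015 -0.0034] n 1 per row [-0.0018 -0.0019 -0.0016] [-0.0002 -0.0015 -0.0034] joints [-0.55  0.37  0.54  1.6  -0.2   1.22  2.02]
```

Call:
apply_moves([
  {"translation": [-0.0018, -0.0018, -0.001], "turn": [0, -0.001, -0.003], "hand": 0.03},
  {"translation": [0, 0, 0], "turn": [0, 0, 0], "hand": 0.02},
  {"translation": [0, 0, 0], "turn": [0, 0, -0.08], "hand": 0.02},
  {"translation": [0, 0, 0], "turn": [0, 0, -0.1], "hand": 0.02},
  {"translation": [0, 0, 0], "turn": [0, 0, -0.1], "hand": 0.02},
], newtons=8)

```text
time: 34.9
ee_pos: [0.6109, 0.0338, 0.1776]
eef_rot: [-0.069, 0.998, 0.001, 0.002]
ft_force: [1.0, 1.4, -0.8]
width: 0.0214
```

```bash
python3 - <<'E'
from h import *
goal([.6099,.0336,.174],75)
E
```

```text
34.9 [0.6109 0.0338 0.1776] [-0.069  0.998  0.001  0.002] [ 0.97  1.38 -0.77] [0.19 0.01 0.  ] 0.021399417603509035
jaw goal 75 d [-0.001  -0.0002 -0.0036] r [-0.0006  0.0035 -0.4007] n 3 per row [-0.0003 -0.0001 -0.0012] [-0.0002  0.0012 -0.1336] joints [-0.59  0.37  0.59  1.61 -0.22  1.22  1.75]
```

Call:
apply_moves([
  {"translation": [-0.001, 0, -0.003], "turn": [0, 0.003, -0.1], "hand": 0.02},
  {"translation": [0, 0, -0.001], "turn": [0, 0, -0.1], "hand": 0.02},
  {"translation": [0, 0, -0.001], "turn": [0, 0, -0.1], "hand": 0.02},
  {"translation": [0, 0, 0], "turn": [0, 0, 0], "hand": 0.02},
])

```text
time: 35.3
ee_pos: [0.6111, 0.0345, 0.1755]
eef_rot: [0.087, 0.996, 0.001, 0.002]
ft_force: [-0.5, 0.3, 0.2]
width: 0.02
```

```bash
python3 - <<'E'
from h import *
goal([.6099,.0336,.174],60)
E
```

```text
35.3 [0.6111 0.0345 0.1755] [0.087 0.996 0.001 0.002] [-0.5   0.3   0.24] [-0.    0.01 -0.  ] 0.02000614517541025
jaw goal 60 d [-0.0012 -0.0009 -0.0015] r [-0.0015  0.0053 -0.3487] n 3 per row [-0.0004 -0.0003 -0.0005] [-0.0005  0.0018 -0.1162] joints [-0.63  0.38  0.64  1.61 -0.24  1.22  1.45]
```

Call:
apply_moves([
  {"translation": [-0.001, -0.001, -0.002], "turn": [0, 0.003, -0.1], "hand": 0.02},
  {"translation": [0, 0, -0.001], "turn": [0, 0.001, -0.1], "hand": 0.02},
  {"translation": [0, 0, -0.001], "turn": [0, 0, -0.1], "hand": 0.02},
  {"translation": [0, 0, 0], "turn": [0, 0, -0.08], "hand": 0.02},
  {"translation": [0, 0, 0], "turn": [0, 0, 0], "hand": 0.02},
])

```text
time: 35.8
ee_pos: [0.6114, 0.0336, 0.1745]
eef_rot: [0.273, 0.962, 0.002, 0.003]
ft_force: [-0.2, -0.0, 0.7]
width: 0.0202
```

```bash
python3 - <<'E'
from h import *
goal([.6099,.0336,.174],40)
E
```

```text
35.8 [0.6114 0.0336 0.1745] [0.273 0.962 0.002 0.003] [-0.17 -0.03  0.67] [-0.02 -0.02  0.  ] 0.020190477239249185
jaw goal 40 d [-0.0015 -0.     -0.0005] r [-0.0013  0.0064 -0.3201] n 3 per row [-0.0005 -0.     -0.0002] [-0.0004  0.0021 -0.1067] joints [-0.68  0.4   0.71  1.62 -0.28  1.22  1.1 ]
```

Jaw at 58°. Smaller steps from here.

Call:
apply_moves([
  {"translation": [-0.001, 0, -0.001], "turn": [0, 0.004, -0.08], "hand": 0.02},
  {"translation": [0, 0, 0], "turn": [0, 0.002, -0.08], "hand": 0.02},
  {"translation": [0, 0, 0], "turn": [0, 0, -0.08], "hand": 0.02},
  {"translation": [0, 0, 0], "turn": [0, 0, 0], "hand": 0.02},
])

```text
time: 36.2
ee_pos: [0.6109, 0.0336, 0.1749]
eef_rot: [0.381, 0.925, 0.001, 0.001]
ft_force: [0.0, -0.2, -0.0]
width: 0.0201
```

```bash
python3 - <<'E'
from h import *
goal([.6099,.0336,.174],30)
E
```

```text
36.2 [0.6109 0.0336 0.1749] [0.381 0.925 0.001 0.001] [ 0.02 -0.21 -0.05] [-0.06  0.02 -0.  ] 0.020128947567179704
jaw goal 30 d [-0.001   0.     -0.0009] r [-0.002   0.0025 -0.2655] n 2 per row [-0.0005  0.     -0.0004] [-0.001   0.0012 -0.1328] joints [-0.71  0.41  0.76  1.62 -0.3   1.23  0.89]
```

Call:
apply_moves([
  {"translation": [-0.001, 0, -0.001], "turn": [0, 0.002, -0.06], "hand": 0.02},
  {"translation": [0, 0, 0], "turn": [0, 0, -0.06], "hand": 0.02},
  {"translation": [0, 0, 0], "turn": [0, 0, -0.05], "hand": 0.02},
  {"translation": [0, 0, 0], "turn": [0, 0, 0], "hand": 0.02},
])

```text
time: 36.6
ee_pos: [0.6105, 0.0335, 0.1751]
eef_rot: [0.451, 0.893, 0.002, 0.0]
ft_force: [-0.2, 0.5, 0.5]
width: 0.0201
```

```bash
python3 - <<'E'
from h import *
goal([.6099,.0336,.174],30)
E
```

```text
36.6 [0.6105 0.0335 0.1751] [0.451 0.893 0.002 0.   ] [-0.24  0.54  0.53] [-0.04  0.01  0.01] 0.02014755881089277
jaw goal 30 d [-0.0006  0.0001 -0.0011] r [-0.0025  0.0025 -0.1124] n 1 per row [-0.0006  0.0001 -0.0011] [-0.0025  0.0025 -0.1124] joints [-0.74  0.42  0.79  1.62 -0.31  1.23  0.75]
```

Call:
apply_moves([
  {"translation": [-0.0005, 0, -0.001], "turn": [0, 0.002, -0.05], "hand": 0.02},
  {"translation": [0, 0, 0], "turn": [0, 0, -0.05], "hand": 0.02},
  {"translation": [0, 0, 0], "turn": [0, 0, -0.05], "hand": 0.02},
  {"translation": [0, 0, 0], "turn": [0, 0, 0], "hand": 0.02},
])

```text
time: 37.0
ee_pos: [0.6105, 0.0334, 0.1751]
eef_rot: [0.509, 0.861, 0.002, 0.0]
ft_force: [-0.1, -0.3, -0.8]
width: 0.0201
```

```bash
python3 - <<'E'
from h import *
goal([.6099,.0336,.174],20)
E
```

```text
37.0 [0.6105 0.0334 0.1751] [0.509 0.861 0.002 0.   ] [-0.1  -0.27 -0.79] [-0.1  -0.01 -0.01] 0.02010695203653689
jaw goal 20 d [-0.0006  0.0002 -0.0011] r [-0.0027  0.0024 -0.1532] n 2 per row [-0.0003  0.0001 -0.0005] [-0.0013  0.0012 -0.0766] joints [-0.75  0.43  0.81  1.62 -0.33  1.24  0.63]
```

Call:
apply_moves([
  {"translation": [-0.0005, 0, -0.001], "turn": [0, 0.002, -0.05], "hand": 0.02},
  {"translation": [0, 0, 0], "turn": [0, 0, -0.05], "hand": 0.02},
  {"translation": [0, 0, 0], "turn": [0, 0, -0.04], "hand": 0.02},
  {"translation": [0, 0, 0], "turn": [0, 0, 0], "hand": 0.02},
])

```text
time: 37.4
ee_pos: [0.6099, 0.0337, 0.1747]
eef_rot: [0.561, 0.828, 0.002, -0.001]
ft_force: [-0.4, 0.0, -0.3]
width: 0.0201
```

```bash
python3 - <<'E'
from h import *
goal([.6099,.0336,.174],20)
E
```

```text
37.4 [0.6099 0.0337 0.1747] [ 0.561  0.828  0.002 -0.001] [-0.4   0.05 -0.28] [-0.03  0.18  0.17] 0.02006446115487559
jaw goal 20 d [ 0.     -0.0001 -0.0007] r [-0.0036  0.0004 -0.0295] n 1 per row [ 0.     -0.0001 -0.0007] [-0.0036  0.0004 -0.0295] joints [-0.77  0.44  0.84  1.62 -0.34  1.24  0.51]
```

Call:
apply_moves([
  {"translation": [0, 0, 0], "turn": [0, 0, -0.04], "hand": 0.02},
  {"translation": [0, 0, 0], "turn": [0, 0, -0.02], "hand": 0.02},
])

```text
time: 37.6
ee_pos: [0.6098, 0.0338, 0.1746]
eef_rot: [0.583, 0.813, 0.002, -0.001]
ft_force: [0.4, 0.1, -1.7]
width: 0.0207
```

```bash
python3 - <<'E'
from h import *
goal([.6099,.0336,.174],20)
E
```

```text
37.6 [0.6098 0.0338 0.1746] [ 0.583  0.813  0.002 -0.001] [ 0.35  0.09 -1.69] [-0.14  0.03  0.41] 0.020669852298590488
jaw goal 20 d [ 0.0001 -0.0002 -0.0006] r [-0.0036  0.0003  0.0224] n 1 per row [ 0.0001 -0.0002 -0.0006] [-0.0036  0.0003  0.0224] joints [-0.78  0.44  0.85  1.62 -0.35  1.24  0.46]
```

Call:
apply_moves([
  {"translation": [0, 0, 0], "turn": [0, 0, 0.08], "hand": 0.03},
  {"translation": [0, 0, 0], "turn": [0, 0, 0.06], "hand": 0.04},
  {"translation": [0, 0, 0], "turn": [0, 0, 0], "hand": 0.045},
  {"translation": [0, 0, 0.03], "turn": [0, 0, 0], "hand": 0.05},
  {"translation": [0, 0, 0.045], "turn": [0, 0, 0], "hand": 0.05},
])

```text
time: 38.1
ee_pos: [0.6072, 0.0338, 0.2463]
eef_rot: [0.519, 0.855, -0.002, -0.004]
ft_force: [0.8, 0.1, 1.7]
width: 0.0482
```

Call:
apply_moves([
  {"translation": [0.02, -0.03, 0.04], "turn": [0, 0, 0], "hand": 0.05},
  {"translation": [0.025, -0.04, 0.03], "turn": [0, 0, 0], "hand": 0.05},
  {"translation": [0, 0, 0], "turn": [0, 0, 0], "hand": 0.05},
])

```text
time: 38.4
ee_pos: [0.6515, -0.0332, 0.3207]
eef_rot: [0.517, 0.856, 0.001, -0.001]
ft_force: [-0.5, -0.5, -0.8]
width: 0.0499
```

```bash
python3 - <<'E'
from h import *
s=st();c=calibration('wrist');w=camera('wrist')[:,:,::-1].copy();cv2.imwrite('pics/raw_w16.png',w)
import json;json.dump({k:(np.array(v).tolist()) for k,v in c.items()},open('cw16.json','w'))
cv2.imwrite('pics/raw_s4.png',camera('scene')[:,:,::-1]);cv2.imwrite('pics/raw_t4.png',camera('top')[:,:,::-1])
g=cv2.cvtColor(w,cv2.COLOR_BGR2GRAY)
u,v=proj(c,[.61,.0334,.182]).astype(int);print(u,v)
for y in range(v-48,v+49,3): print(y,' '.join('%3d'%g[y,x] for x in range(u-48,u+49,2)))
E
```

```text
38.4 [ 0.6515 -0.0332  0.3207] [ 0.517  0.856  0.001 -0.001] [-0.47 -0.46 -0.85] [-0.15  0.02  0.04] 0.04986156147628972
247 109
61 187 188 189 189 189 191 189 189 190 188 187 189 188 188 188 189 188 186 186 180 179 178 181 179 212 216 217 214 215 215 187 183 178 184 190 189 189 187 187 187 187 188 189 188 189 188 187 186 185
64 188 189 188 188 190 188 188 188 187 188 187 188 188 189 190 187 186 183 178 177 178 178 189 199 217 215 215 217 215 204 199 184 178 178 180 189 190 190 188 187 187 187 187 188 188 188 188 186 186
67 189 189 189 188 188 188 189 186 188 188 187 187 189 188 187 186 179 176 176 181 179 183 188 210 215 215 216 214 216 199 197 183 181 179 177 178 188 189 190 188 185 186 186 188 188 187 188 187 187
70 188 189 188 188 187 187 187 187 187 187 188 190 187 187 182 178 176 179 186 186 180 197 206 206 209 213 216 216 215 199 196 194 183 187 190 176 178 186 189 189 187 186 187 186 187 188 187 187 187
73 187 187 188 187 186 186 187 187 188 188 187 186 187 181 176 174 186 185 174 214 226 225 225 226 227 224 192 215 205 196 181 190 194 186 187 189 178 176 183 189 188 188 186 
[... 4915 characters left out ...]
 192 191 191 192 192 180 184 188 191 192 191 192 192 192 191 191 191 192 191 191 192 192 203 210 192
151 189 190 189 190 189 188 188 187 187 185 187 188 189 186 186 178 181 186 182 190 186 188 193 194 192 190 191 189 183 186 192 191 192 192 191 191 192 192 191 192 192 192 192 191 192 210 208 209 210
154 188 189 189 189 189 189 189 189 188 186 186 187 188 188 187 186 180 177 175 182 188 193 193 192 191 191 190 190 190 192 191 192 192 191 193 191 192 191 190 191 190 191 191 204 208 209 208 207 209
157 187 187 188 189 188 189 190 188 188 188 186 186 185 186 187 186 185 184 177 176 197 193 192 192 192 191 191 190 190 190 192 192 192 191 190 192 191 191 191 191 190 191 191 204 209 209 208 208 207
```

```bash
python3 - <<'E'
from h import *
import json
c=json.load(open('cw16.json'))
pts=np.array([(235,73.3),(251.3,71),(260,144),(244.5,146.3)])
for z in(.176,.182,.188,.198):
    q=np.array([ray(c,*p,z)[:2] for p in pts]); print(z,q.mean(0).round(4),[np.linalg.norm(q[i]-q[(i+1)%4]).round(4) for i in range(4)],np.degrees(np.arctan2(*(q[0]+q[1]-q[2]-q[3])[::-1])).round(1))
# frames by wood fit with offset height: shift extrinsics so tray plane is z=0
w=cv2.imread('pics/raw_w16.png')
def up(c,z):
    d=dict(c);E=np.array(c['extrinsics']).copy();E[:3,3]+=E[:3,:3]@np.array([0,0,z]);d['extrinsics']=E;return d
for n,cc,im in(('top',calibration('top'),cv2.imread('pics/raw_t4.png')),('scene',calibration('scene'),cv2.imread('pics/raw_s4.png'))):
  for x,y,a in((.6333,.0972,-20.5),(.5857,-.0302,-20.5),(.5458,.0573,69.5)):
    try: print(n,fitframe(im,up(cc,.066),x,y,a))
    except Exception as e: print(n,e)
# bystander check: image difference outside the work zone between t0 and t4
E
```

```text
0.176 [0.6104 0.0333] [np.float64(0.0157), np.float64(0.0693), np.float64(0.0159), np.float64(0.0696)] 124.8
0.182 [0.6106 0.0331] [np.float64(0.0154), np.float64(0.0679), np.float64(0.0156), np.float64(0.0681)] 124.8
0.188 [0.6108 0.033 ] [np.float64(0.0151), np.float64(0.0665), np.float64(0.0152), np.float64(0.0667)] 124.8
0.198 [0.6111 0.0327] [np.float64(0.0145), np.float64(0.0641), np.float64(0.0147), np.float64(0.0643)] 124.8
top (array([633.3,  97.2, -20.5]), np.float64(1.0), [322, 164, 7, 30, 180])
top (array([585.7, -30.2, -20.5]), np.float64(1.0), [322, 164, 7, 30, 180])
top (array([545.8,  57.3,  69.5]), np.float64(1.0), [322, 164, 7, 30, 180])
scene (array([635.2,  97.8, -15.6]), np.float64(0.686), [282, 226, 21, 21, 181])
scene (array([585.7, -30.2, -20.5]), np.float64(1.0), [223, 162, 10, 20, 135])
scene (array([545.8,  57.3,  69.5]), np.float64(1.0), [223, 162, 10, 20, 135])
```

```bash
python3 - <<'E'
from h import *
import json
c=json.load(open('cw16.json')); g=cv2.imread('pics/raw_w16.png',0)
m=((g>150)&(g<168)).astype(np.uint8); u,v=proj(c,[.61,.0334,.09]);print(u,v)
k=np.zeros_like(m);cv2.circle(k,(int(u),int(v)),32,1,-1); m=cv2.morphologyEx(m&k,cv2.MORPH_OPEN,np.ones((3,3),np.uint8))
hull=cv2.convexHull(np.argwhere(m)[:,::-1].astype(np.int32)); (x,y),r=cv2.minEnclosingCircle(hull)
P=ray(c,x,y,.085);print('collar',x,y,r,P)
ok=np.hypot(P[0]-.61,P[1]-.0334)<.005; s=readout.read_state(); print(ok,s['time'],s['ee_pos'])
if ok: print(order.close_job())
E
```

```text
249.00438921226947 112.2232775748875
collar 249.1414337158203 111.64795684814453 24.6225643157959 [0.60968485 0.03421353 0.085     ]
True 38.55 [ 0.64957294 -0.02625226  0.31625503]
the job is handed in; nothing more can be done
None
```

I finished the whole sequence and handed the job in at 38.6 s. No verdict came back.

**What I did**
- **Carrier:** I set it on the scale. It went down into the seats with little side force and read the right height on contact. An image afterwards matched the expected axis within about 1 mm.
- **Frames:** The three wooden frames that were out are in pockets 1, 2 and 3, confirmed in a picture before the cover went on.
- **Cover:** I turned it backward until it dropped and met the wall, which a clear descent of the fingertips beside the handle confirmed. I then turned it forward about 80° to a stop felt at 0.4 N·m, released it and backed the arm away.

**Last checks**
- **Cover height:** The handle's size in the picture fits the home height (top near 0.182 m) and it is centred within about 1 mm. This method cannot tell 30 mm from 32 mm; the stop and the turn angle support fully home.
- **Carrier position:** Its collar, seen through the cover, is within 1 mm of where it was before the screwing.

**Failed or disagreed**
- **Cover outline:** Halfway through, the disc's edge in the scene and wrist pictures did not match an upright, centred cover. The handle position did match, and I went by the handle.
- **Frames after screwing:** The automatic frame check did not work through the clear cover. Their final state rests on the earlier picture.
- **Bystanders:** I did not re-measure the other things on the bench. The arm went nowhere near them except to pass well above.

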